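# Run drill cores through the gravity rack and box them

### The arm

A 6-joint arm with a two-finger parallel gripper is mounted at the origin on a cart in front of the work surface, level with it; the furniture and walls round the work are solid. World frame = base frame: x ahead of the robot, y to its left, z up, the work surface at z = 0. Lengths are in m, angles in rad, forces in N, time in s.
With the tool pointing down it reaches from about 0.425 to 0.95 m from the base axis. Payload 14.7 kg.
Tool frame: the origin (TCP) lies between the finger pads; the fingertips stand 14 mm ahead of it and the grasp point (between the pads) lies 5 mm behind it (arm.tip_extent is the x of the fingertips in the tool frame, in m); x points along the fingers, y is the direction in which the jaws open and shut, and the axes are right-handed (so a half turn about x gives the same grasp; the last joint's range is limited). The gripper opens to 85 mm and grips with 20 to 120 N. Pads are 22 mm wide; open, the fingers measure 114 mm over their backs; the gripper's body (76 mm by 85 mm) begins 54 mm behind the grasp point. The pads swing forward as they close: fully open they stand 13 mm farther back than shut.
Start: joints at [-1.194, 0.48, 1.596, -0, 1.065, -0.047], TCP at [0.267, -0.592, 0.245] pointing down, gripper open.
Joint ranges: [-2.75, 2.75], [-0.82, 2.05], [0.23, 2.67], [-1.56, 4.7], [0.09, 2.69], [-2.92, 2.92]. Speed limits (rad/s): [1.89, 1.89, 2.39, 3.01, 3.01, 3.01].

### API

Orientations are given as [roll, pitch, yaw] about the fixed x, y, z axes, in that order (R = Rz(yaw) Ry(pitch) Rx(roll)).
In Python, from rig import arm gives the robot as it stands.
- The arm moves only by the shell command python3 -m inch 'ROWS'. ROWS is a JSON object of lists of equal length, an entry for each row: "offset": the shift along the tool's x, y, z as a fraction of full scale, a list of three; "rotation": the turn, a rotation vector about the tool's x, y, z as a fraction of full scale, a list of three; "hand": the gripper command: -1 is shut, 1 is fully open, values between are in proportion. In form: {"offset": [[x, y, z], ...], "rotation": [[wx, wy, wz], ...], "hand": [hand, ...]}. A call has 1 to 8 rows; each row shifts and turns the pose as measured when the row begins, along the tool's axes as they then stand; what a row does not reach is not made up. Full scale, the value 1, is 25 mm for a shift and 0.12 rad for a turn. A row lasts 1/12 s, in which the tool goes at most 41.7 mm and 7.16 degrees, less where a joint would pass 70% of its speed; a pose out of reach is approached as far as the arm can. A call with a number of a shift or a turn outside -1 to 1 is refused whole. A call with a gripper value outside its range is refused whole. The fingers move at their own pace and stop on an object; the grip force is fixed at half the most. Time passes only in rows, so rows that do not move let the fingers close. It gives the time, the measured TCP pose, the force and the opening at its end, in the units of the state.
- arm.state(): the state, without advancing time (a new reading comes with each control period).
- arm.read_camera(name): name is "scene" or "top"; returns the picture (400x640x3 uint8, red, green, blue); there is no depth.
- arm.calibration(name): a dict with "mtx" (3x3 intrinsics, pixels), "D" ([k1, k2, p1, p2, k3] as OpenCV has them; the pictures are not rectified), "extrinsics" (4x4, takes a point from world to camera coordinates). Camera axes: x right, y down, z forward; pixel columns grow to the right and rows downward; lengths in m; the calibration is good to about 2 mm. A picture is of the moment at which its call begins. calibration takes no time and is no camera call.
- arm.sign_off(): hands the job in, once; it reports no verdict.
The state is a dict: "clock": time; "joint_positions": joint angles; "qvel": joint speeds; "joint_efforts": joint torques, N m; "eef_pos": TCP position; "eef_rot": TCP orientation; "wrist_force": force on the tool from outside, world axes, zero at the start; "torque": the same for the moment, N m; "grip_width": finger opening in m.
Only numpy, scipy, OpenCV 4.12 (cv2) and the standard library are available. Lean on these libraries where they do the work, as an engineer would, in place of code of your own. Each camera call takes 0.05 s, during which the arm holds its last target.

### The job

Lay all the grey drill cores that are on the bench in the upper lane of the sloping rack, behind the gate, and let them come to rest there. Then press the pedal in front of the rack down to its stop so that the gate drops and the cores roll down to the end stop of the lower measuring lane, and let the pedal come back up. When all of them lie in the lower lane with the pedal up, put every core in the wooden core box, each lying at rest in a groove of its own, and leave the tape roll, the jar and the opal where they are.

Things in the scene. Friction and masses are not known exactly. Their poses are not given: they have to be found in the camera images.
- core_0: Grey stone drill core, a solid cylinder 32 mm in diameter and 66 mm long, 0.14 kg; it rolls. Origin on its axis at mid-length; its x axis is the cylinder's axis (the other two turn as it rolls). It starts lying on the bench, origin 16 mm up. May be absent.
- core_1: Grey stone drill core, a solid cylinder 32 mm in diameter and 66 mm long, 0.14 kg; it rolls. Origin on its axis at mid-length; its x axis is the cylinder's axis (the other two turn as it rolls). It starts lying on the bench, origin 16 mm up. May be absent.
- core_2: Grey stone drill core, a solid cylinder 32 mm in diameter and 66 mm long, 0.14 kg; it rolls. Origin on its axis at mid-length; its x axis is the cylinder's axis (the other two turn as it rolls). It starts lying on the bench, origin 16 mm up. May be absent.
- core_3: Grey stone drill core, a solid cylinder 32 mm in diameter and 66 mm long, 0.14 kg; it rolls. Origin on its axis at mid-length; its x axis is the cylinder's axis (the other two turn as it rolls). It starts lying on the bench, origin 16 mm up. May be absent.
- rack: Fixed sloping rack, 360 mm long: metal deck, low plywood rails. Origin on the bench under the gate, on the lane's centre line; z up, x away from the pedal, y UP the slope. Deck surface at height 72 mm + 0.158 y (9 degrees). A core lies across the lane, axis along the rack's x and 16.2 mm above the deck. The gate's uphill face is at y = 0; it stands 9 mm over the deck, and below it with the pedal down.
- pedal (a joint): Spring pedal, rad: 0 = up (gate up), 0.18 = down on its stop (gate fully below the deck). Hinge axis along the rack's y at rack x = 88 mm, z = 50 mm; the tread is 213 mm from it and travels about 38 mm. About 4 N on the tread starts it, about 8 N holds it down; it springs back up when let go. Held down for 2 s, it lets all the cores roll past.
- pedal_tread (a point): Centre of the top of the pedal's rubber tread (42 x 52 mm), which lies in front of the rack's lane, at rack x = -125 mm, 59 mm above the bench when up.
- core_box: Fixed wooden core box, 150 mm (x) by 192 mm (y). Origin under its centre on the bench; z up. Floor 10 mm up; four grooves along its x at y = -60, -20, 20, 60 mm, parted by half-round ridges 6 mm high; a core in a groove has its axis 26 mm above the bench, up to 5 mm off the groove's middle. Side walls (y = +-92 mm) 28 mm high, end lips (x = +-72 mm) 16 mm high.
- tape_roll: Roll of brown tape lying flat, 67 mm across, 19 mm high; bystander, origin centre of underside.
- gem_jar: Small round jar with a white lid, 50 mm across, 24 mm high; bystander, origin centre of underside.
- opal_mid: Rough brown and blue opal, 47 x 86 x 45 mm; bystander, origin centre of underside.
- upper_lane (a point): Middle of the upper lane, on the deck. The lane runs from the gate (y = 0) to the end board at y = 170 mm (22 mm above the deck) and has room for four cores touching side by side. Cores left on it roll down to the gate. The side rails at rack x = +-36 to +-44 mm are only 7 mm high, so a core can be held from above by its two flat ends even with others touching it.
- lower_lane (a point): Middle of the lower measuring lane, on the deck. It runs from y = -5 mm at the gate down to the end stop at y = -165 mm (22 mm above the deck), with the same rails and room for four cores, which roll down against the end stop and one another. The whole rack (without the pedal) covers x = -45 to 105 mm, y = -176 to 182 mm.
Things that resemble listed ones, but are neither listed nor needed, are in the scene too. What is shaped like the core_1 but purple is not meant.

How it is judged:
On the way, in this order (a step that is already met when the one before it is completed fails the run):
1. all cores lie at rest in the upper lane behind the raised gate (y of core_0 in the frame of rack between 0.005 and 0.165 m and x of core_0 in the frame of rack between -0.02 and 0.02 m and z of core_0 in the frame of rack between 0.078 and 0.125 m and linear speed of each of core_0, core_1, core_2, core_3 below 0.03 m/s and y of core_1 in the frame of rack between 0.005 and 0.165 m and x of core_1 in the frame of rack between -0.02 and 0.02 m and z of core_1 in the frame of rack between 0.078 and 0.125 m and y of core_2 in the frame of rack between 0.005 and 0.165 m and x of core_2 in the frame of rack between -0.02 and 0.02 m and z of core_2 in the frame of rack between 0.078 and 0.125 m and y of core_3 in the frame of rack between 0.005 and 0.165 m and x of core_3 in the frame of rack between -0.02 and 0.02 m and z of core_3 in the frame of rack between 0.078 and 0.125 m and value of joint pedal below 0.03 rad), for 0.2 s.
2. the pedal is pressed down to its stop (value of joint pedal above 0.155 rad), for 0.1 s.
3. all cores have come to rest in the lower lane and the pedal is up again (y of core_0 in the frame of rack between -0.165 and -0.025 m and x of core_0 in the frame of rack between -0.02 and 0.02 m and z of core_0 in the frame of rack between 0.045 and 0.1 m and linear speed of each of core_0, core_1, core_2, core_3 below 0.03 m/s and y of core_1 in the frame of rack between -0.165 and -0.025 m and x of core_1 in the frame of rack between -0.02 and 0.02 m and z of core_1 in the frame of rack between 0.045 and 0.1 m and y of core_2 in the frame of rack between -0.165 and -0.025 m and x of core_2 in the frame of rack between -0.02 and 0.02 m and z of core_2 in the frame of rack between 0.045 and 0.1 m and y of core_3 in the frame of rack between -0.165 and -0.025 m and x of core_3 in the frame of rack between -0.02 and 0.02 m and z of core_3 in the frame of rack between 0.045 and 0.1 m and value of joint pedal below 0.03 rad), for 0.2 s.
At the end, for the whole second after the job is handed in: Every core lies at rest on the floor of the core box along the grooves (within 0.15 rad), one to a groove, its middle within 36 mm of the box's middle along the grooves; the pedal is up (below 0.03 rad) (y of core_0 in the frame of core_box between -0.085 and 0.085 m and x of core_0 in the frame of core_box between -0.036 and 0.036 m and z of core_0 in the frame of core_box between 0.02 and 0.032 m and angle between the x axis of each of core_0, core_1, core_2, core_3 and the x axis of core_box, either way round below 0.15 rad and linear speed of each of core_0, core_1, core_2, core_3 below 0.02 m/s and y of core_1 in the frame of core_box between -0.085 and 0.085 m and x of core_1 in the frame of core_box between -0.036 and 0.036 m and z of core_1 in the frame of core_box between 0.02 and 0.032 m and y of core_2 in the frame of core_box between -0.085 and 0.085 m and x of core_2 in the frame of core_box between -0.036 and 0.036 m and z of core_2 in the frame of core_box between 0.02 and 0.032 m and y of core_3 in the frame of core_box between -0.085 and 0.085 m and x of core_3 in the frame of core_box between -0.036 and 0.036 m and z of core_3 in the frame of core_box between 0.02 and 0.032 m and value of joint pedal below 0.03 rad); the robot touches nothing.
It fails at once if the tape roll is moved more than 30 mm (distance of tape_roll from where it was at the start of the episode above 0.03 m).
It fails at once if the jar is moved more than 30 mm (distance of gem_jar from where it was at the start of the episode above 0.03 m).
It fails at once if the opal is moved more than 30 mm (distance of opal_mid from where it was at the start of the episode above 0.03 m).
Of core_0, core_1, core_2, core_3 only 3 to 4 are there at a start; the rules pass over those that are not, and their reading is None.
At some moment in a run one of core_0, core_1, core_2, core_3 may be knocked a few centimetres aside while the robot is not near it.
It also fails if it takes over 210 s, if anything falls off the work surface, if the arm or the gripper's body presses on something with over 40 N, if the wrist force passes 120 N, or if a joint passes its speed limit or range.

## Working session

There is one attempt and no reset: what is moved stays moved. The work goes in short steps, Python scripts to look and compute and a shell command to move; the robot and the scene stay as the last step left them, time stands still between calls to the robot, and variables do not carry over. Pictures are saved under pics/ and viewed, and the job is handed in when it is done.

```bash
ls; mkdir -p pics; python3 - <<'E'
from rig import arm
import cv2,json
s=arm.state();print(s)
for n in("scene","top"):
    im=arm.read_camera(n);cv2.imwrite(f"pics/{n}0.png",im[:,:,::-1])
    c=arm.calibration(n);print(n,c)
E
```

```text
pics
{'clock': 0.0, 'joint_positions': array([-1.19364646e+00,  4.80827998e-01,  1.59686794e+00, -3.64020956e-06,
        1.06506838e+00, -4.65587747e-02]), 'qvel': array([-0.00041431, -0.00092232, -0.00042694, -0.00010034,  0.00019509,
        0.00147865]), 'joint_efforts': array([ 2.04946438e-03, -9.50652194e+01, -4.30185020e+01, -3.76798225e-04,
        1.19093608e-02,  8.93676702e-05]), 'eef_pos': array([ 0.26714532, -0.59214622,  0.24467707]), 'eef_rot': array([-1.61463893,  1.56962465,  1.95066412]), 'wrist_force': array([ 0.03291841,  0.06727804, -0.03918001]), 'torque': array([-0.0217497 ,  0.00759478, -0.02243917]), 'grip_width': 0.085289573717587}
scene {'mtx': array([[383.13856863,   0.        , 325.42207647],
       [  0.        , 383.13856863, 204.64134884],
       [  0.        ,   0.        ,   1.        ]]), 'D': array([-0.04293008,  0.        ,  0.        ,  0.        ,  0.        ]), 'extrinsics': array([[-0.89562901, -0.44424049,  0.02233989,  0.50993737],
       [-0.20493555,  0.36755036, -0.90714285,  0.1516737 ],
       [ 0.39477855, -0.81704169, -0.42022943,  1.09539697],
       [ 0.        ,  0.        ,  0.        ,  1.        ]])}
top {'mtx': array([[480.15104368,   0.        , 323.33968282],
       [  0.        , 480.15104368, 202.4574545 ],
       [  0.        ,   0.        ,   1.        ]]), 'D': array([-0.06409246,  0.        ,  0.        ,  0.        ,  0.        ]), 'extrinsics': array([[ 0.0097179 , -0.99987059, -0.01282052,  0.05663495],
       [-0.98811477, -0.00763508, -0.15352819,  0.57860372],
       [ 0.15341044,  0.01416012, -0.9880611 ,  1.27660603],
       [ 0.        ,  0.        ,  0.        ,  1.        ]])}
```

View pics/scene0.png

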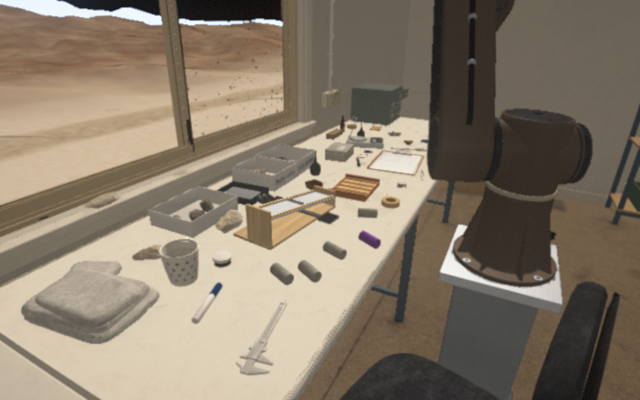

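View pics/top0.png

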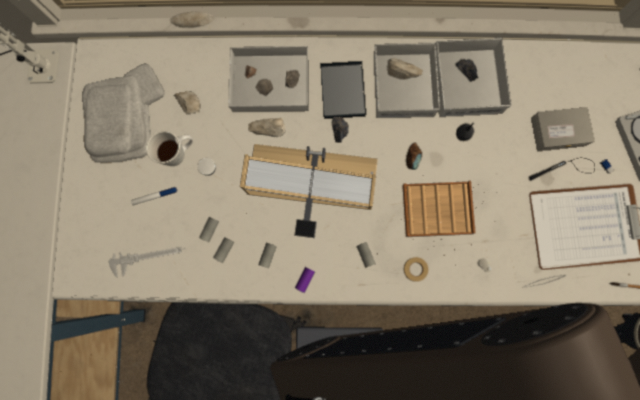

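```bash
cat > h.py <<'E'
from rig import arm
import cv2, numpy as np
from scipy.spatial.transform import Rotation as R
def cast(px,z,cam="top"):
    c=arm.calibration(cam);E=np.array(c["extrinsics"])
    p=cv2.undistortPoints(np.array(px,float).reshape(-1,1,2),np.array(c["mtx"]),np.array(c["D"])).reshape(-1,2)
    d=np.c_[p,np.ones(len(p))]@E[:3,:3]; o=-E[:3,:3].T@E[:3,3]
    return o+d*((z-o[2])/d[:,2])[:,None]
def proj(P,cam="top"):
    c=arm.calibration(cam);E=np.array(c["extrinsics"])
    return cv2.projectPoints(np.array(P,float).reshape(-1,1,3),cv2.Rodrigues(E[:3,:3])[0],E[:3,3],np.array(c["mtx"]),np.array(c["D"]))[0].reshape(-1,2)
def snap(name,cam="top"):
    im=arm.read_camera(cam)[:,:,::-1].copy();cv2.imwrite(f"pics/{name}.png",im);return im
def crop(im,x0,y0,x1,y1,k,name):
    cv2.imwrite(f"pics/{name}.png",cv2.resize(im[y0:y1,x0:x1],None,fx=k,fy=k,interpolation=cv2.INTER_CUBIC))
def cores(im,box=(180,200,400,275),thr=None):
    x0,y0,x1,y1=box; hsv=cv2.cvtColor(im,cv2.COLOR_BGR2HSV)
    m=((hsv[...,2]<150)).astype(np.uint8); mm=np.zeros_like(m);mm[y0:y1,x0:x1]=m[y0:y1,x0:x1]
    out=[]
    for c in cv2.findContours(mm,cv2.RETR_EXTERNAL,cv2.CHAIN_APPROX_NONE)[0]:
        if 150<cv2.contourArea(c)<900:
            r=cv2.minAreaRect(c); b=cv2.boxPoints(r)
            mk=np.zeros_like(m);cv2.drawContours(mk,[c],-1,1,-1);col=im[mk>0].mean(0)
            out.append((r[0],r[1],b,col))
    return out
E
python3 - <<'E'
from h import *
im=cv2.imread("pics/top0.png")
crop(im,190,200,390,300,4,"c_cores"); crop(im,230,130,400,245,4.5,"c_rack"); crop(im,390,135,490,290,3.8,"c_box")
for c in cores(im,(180,205,400,300)):
    w=cast(c[2],0.016);e=w[1]-w[0],w[2]-w[1];e=max(e,key=np.linalg.norm)
    print(np.round(c[0],1),np.round(c[1],1),cast([c[0]],0.018)[0].round(4),np.linalg.norm(e).round(4),"ang",np.degrees(np.arctan2(e[1],e[0])).round(1),c[3].round())
E
```

```text
[304.3 279.4] [11.6 24.6] [0.368  0.1123 0.018 ] 0.0671 ang -25.9 [105.  57.  96.]
[365.2 254.3] [24.1 11.4] [ 0.4382 -0.055   0.018 ] 0.0663 ang -157.7 [ 88. 102. 107.]
[266.9 254.9] [11.9 24.3] [0.434  0.2171 0.018 ] 0.0671 ang -18.6 [ 93. 108. 114.]
[223.  249.5] [12.  24.4] [0.4476 0.3403 0.018 ] 0.0673 ang -27.3 [ 94. 109. 115.]
[208.4 229.2] [11.6 24.1] [0.5039 0.3838 0.018 ] 0.0674 ang -24.4 [ 95. 110. 116.]
[306.2 220.8] [21.1 32.7] [0.53   0.1094 0.018 ] 0.092 ang -7.1 [51. 55. 57.]
```

```bash
true
```

```text
(no output)
```

View pics/c_rack.png

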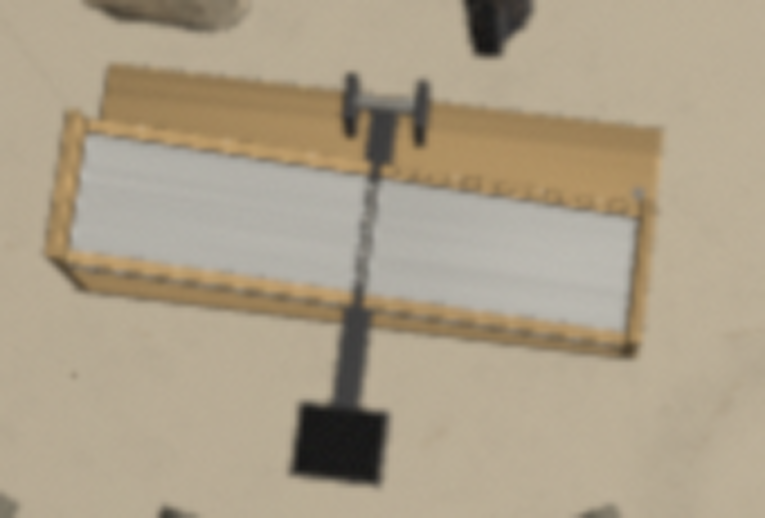

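View pics/c_box.png

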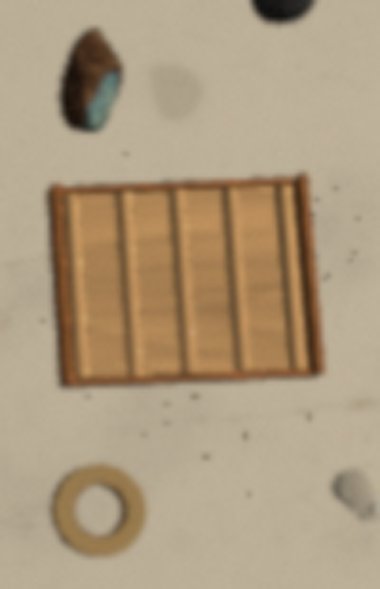

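View pics/c_cores.png

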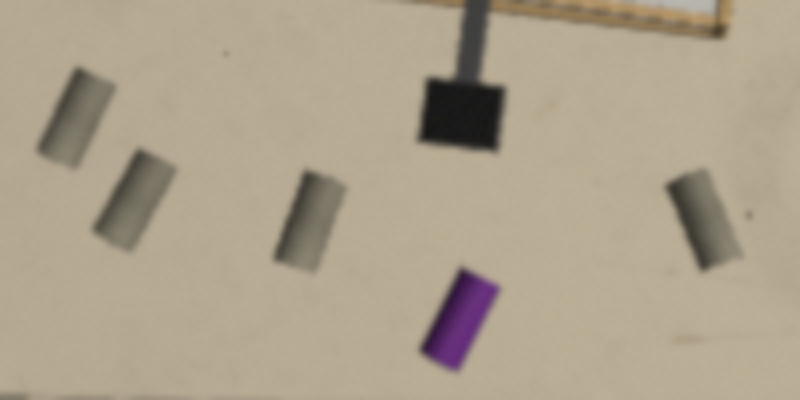

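```bash
cat >> h.py <<'E'
def fit(P3,px,x0):
    from scipy.optimize import least_squares
    P3=np.array(P3,float);px=np.array(px,float)
    def tf(p):
        c,s=np.cos(p[2]),np.sin(p[2]);return P3@np.array([[c,-s,0],[s,c,0],[0,0,1]]).T+[p[0],p[1],0]
    r=least_squares(lambda p:(proj(tf(p))-px).ravel(),x0,loss="soft_l1")
    print("pose",r.x.round(4),"\n",(proj(tf(r.x))-px).round(1).tolist());return r.x
def w2f(p,f):
    c,s=np.cos(f[2]),np.sin(f[2]);d=np.asarray(p)[...,:2]-f[:2];return d@np.array([[c,-s],[s,c]])
def f2w(p,f):
    c,s=np.cos(f[2]),np.sin(f[2]);return np.asarray(p)[...,:2]@np.array([[c,s],[-s,c]])+f[:2]
E
python3 - <<'E'
from h import *
px=lambda l,k,o:np.array(l)/k+o
r=fit([[-.104,.026,.059],[-.104,-.026,.059],[-.146,-.026,.055],[-.146,.026,.055],[.036,-.002,.079],[-.036,-.002,.079],[.045,.182,.122],[-.045,.182,.122],[-.045,-.176,.067]],
 px([[303,403],[388,412],[380,485],[291,474],[376,172],[359,300],[68,112],[47,255],[636,345]],4.5,[230,130]),[.64,.1,0])
# box outer corners, side walls top z .028 at y=+-.096
b=fit([[.075,.096,.028],[-.075,.096,.028],[.075,-.096,.028],[-.075,-.096,.028]],
 px([[51,186],[64,385],[305,177],[322,373]],3.8,[390,135]),[.53,-.2,0])
for z,p in ((.028,b),):pass
E
```

```text
pose [ 0.6285  0.0945 -0.1151] 
 [[-0.3, 0.1], [-0.1, 0.5], [-0.3, -0.3], [0.5, -0.2], [0.1, 0.9], [0.5, -1.6], [-0.5, -0.9], [-1.0, 0.6], [2.5, 0.2]]
pose [ 0.5662 -0.2601  0.0492] 
 [[-0.6, -0.5], [-0.5, 0.5], [0.5, -0.9], [0.6, 0.7]]
```

```bash
cat >> h.py <<'E'
RACK=np.array([.6285,.0945,-.1151]); BOX=np.array([.5662,-.2601,.0492])
def goal_R(a):
    x=np.array([0,0,-1.]);y=np.array([np.cos(a),np.sin(a),0]);return np.c_[x,y,np.cross(x,y)]
def plan(p,adeg,flip=None,eff=1.0,n=None):
    """rows to TCP p with jaw axis at adeg (mod 180)"""
    s=arm.state();Rc=R.from_euler("xyz",s["eef_rot"]);p=np.array(p);d=p-s["eef_pos"]
    best=None
    for k in (0,1):
        if flip is not None and k!=flip: continue
        rv=(Rc.inv()*R.from_matrix(goal_R(np.radians(adeg)+k*np.pi))).as_rotvec()
        if best is None or np.linalg.norm(rv)<np.linalg.norm(best[1]): best=(k,rv)
    k,rv=best
    N=n or max(1,int(np.ceil(max(np.linalg.norm(d)/.0245,np.abs(rv).max()/.118)-.02)))
    print("t",round(s["clock"],2),"tcp",s["eef_pos"].round(4),"d(mm)",(d*1e3).round(1),"rotvec",rv.round(3),"flip",k,"N",N,"j6",s["joint_positions"][5].round(2),"w",round(s["grip_width"],4),"F",s["wrist_force"].round(1))
    for i in range(N):
        Ri=Rc*R.from_rotvec(rv*i/N);o=Ri.inv().apply(d/N)/.025
        print(i,(o).round(2).tolist(),(rv/N/.12).round(2).tolist())
E
python3 - <<'E'
from h import *
print([a for a in dir(arm) if a[0]!='_'],arm.tip_extent)
s=arm.state();M=R.from_euler("xyz",s["eef_rot"]).as_matrix();print(M.round(3))
plan([.504,.384,.18],-24.4)
E
```

```text
['IKError', 'calibration', 'read_camera', 'sign_off', 'state', 'tip_extent'] 0.014
[[-0.     0.411 -0.912]
 [ 0.001 -0.912 -0.411]
 [-1.    -0.001 -0.   ]]
t 0.1 tcp [ 0.2672 -0.5921  0.2447] d(mm) [236.8 976.1 -64.7] rotvec [-0.721 -0.     0.001] flip 0 N 42 j6 -0.05 w 0.0853 F [-0.4 -0.6  0. ]
0 [0.06, -0.75, -0.59] [-0.14, -0.0, 0.0]
1 [0.06, -0.74, -0.6] [-0.14, -0.0, 0.0]
2 [0.06, -0.73, -0.61] [-0.14, -0.0, 0.0]
3 [0.06, -0.72, -0.63] [-0.14, -0.0, 0.0]
4 [0.06, -0.71, -0.64] [-0.14, -0.0, 0.0]
5 [0.06, -0.7, -0.65] [-0.14, -0.0, 0.0]
6 [0.06, -0.69, -0.66] [-0.14, -0.0, 0.0]
7 [0.06, -0.68, -0.67] [-0.14, -0.0, 0.0]
8 [0.06, -0.67, -0.69] [-0.14, -0.0, 0.0]
9 [0.06, -0.66, -0.7] [-0.14, -0.0, 0.0]
10 [0.06, -0.64, -0.71] [-0.14, -0.0, 0.0]
11 [0.06, -0.63, -0.72] [-0.14, -0.0, 0.0]
12 [0.06, -0.62, -0.73] [-0.14, -0.0, 0.0]
13 [0.06, -0.61, -0.74] [-0.14, -0.0, 0.0]
14 [0.06, -0.59, -0.75] [-0.14, -0.0, 0.0]
15 [0.06, -0.58, -0.76] [-0.14, -0.0, 0.0]
16 [0.06, -0.57, -0.77] [-0.14, -0.0, 0.0]
17 [0.06, -0.55, -0.78] [-0.14, -0.0, 0.0]
18 [0.06, -0.54, -0.79] [-0.14, -0.0, 0.0]
[... 284 characters left out ...]
.14, -0.0, 0.0]
26 [0.06, -0.43, -0.86] [-0.14, -0.0, 0.0]
27 [0.06, -0.41, -0.86] [-0.14, -0.0, 0.0]
28 [0.06, -0.4, -0.87] [-0.14, -0.0, 0.0]
29 [0.06, -0.38, -0.88] [-0.14, -0.0, 0.0]
30 [0.06, -0.37, -0.88] [-0.14, -0.0, 0.0]
31 [0.06, -0.35, -0.89] [-0.14, -0.0, 0.0]
32 [0.06, -0.34, -0.9] [-0.14, -0.0, 0.0]
33 [0.06, -0.32, -0.9] [-0.14, -0.0, 0.0]
34 [0.06, -0.31, -0.91] [-0.14, -0.0, 0.0]
35 [0.06, -0.29, -0.91] [-0.14, -0.0, 0.0]
36 [0.06, -0.27, -0.92] [-0.14, -0.0, 0.0]
37 [0.06, -0.26, -0.92] [-0.14, -0.0, 0.0]
38 [0.06, -0.24, -0.93] [-0.14, -0.0, 0.0]
39 [0.06, -0.23, -0.93] [-0.14, -0.0, 0.0]
40 [0.06, -0.21, -0.93] [-0.14, -0.0, 0.0]
41 [0.06, -0.19, -0.94] [-0.14, -0.0, 0.0]
```

```bash
cat >> h.py <<'E'
def plan(p,adeg,flip=0,n=None,mx=.98):
    s=arm.state();Rc=R.from_euler("xyz",s["eef_rot"]);d=np.array(p)-s["eef_pos"]
    rv=(Rc.inv()*R.from_matrix(goal_R(np.radians(adeg)+flip*np.pi))).as_rotvec()
    N=n or max(1,int(np.ceil(max(np.linalg.norm(d)/.028,np.abs(rv).max()/.118)-.02)))
    while 1:
        L=[];i=0
        while i<N:
            m=min(8,N-i);Ri=Rc*R.from_rotvec(rv*(i+m/2-.5)/N);L.append((m,Ri.inv().apply(d/N)/.025));i+=m
        if n or max(abs(o).max() for _,o in L)<=mx: break
        N+=1
    print("t",round(s["clock"],2),"tcp",s["eef_pos"].round(4),"d(mm)",(d*1e3).round(1),"rv",rv.round(3),"N",N,"j1,6",s["joint_positions"][[0,5]].round(2),"w",round(s["grip_width"],4),"F",s["wrist_force"].round(1))
    for m,o in L: print(m,"x",o.round(2).tolist(),(rv/N/.12).round(2).tolist())
def find(name,box=(180,205,400,300),z=.018):
    im=snap(name)
    for c in cores(im,box):
        w=cast(c[2],.016);e=max((w[1]-w[0],w[2]-w[1]),key=np.linalg.norm);a=np.degrees(np.arctan2(e[1],e[0]));a=(a+90)%180-90
        print(np.round(c[0],1),np.round(c[1],1),cast([c[0]],z)[0].round(4),"ang",a.round(1),c[3].round())
    return im
E
python3 -c "
from h import *
plan([.438,-.055,.18],22.3)"
```

```text
t 0.1 tcp [ 0.2672 -0.5921  0.2447] d(mm) [170.8 537.1 -64.7] rv [-1.536e+00 -1.000e-03  1.000e-03] N 23 j1,6 [-1.19 -0.05] w 0.0853 F [-0.4 -0.6  0. ]
8 x [0.11, -0.56, -0.81] [-0.56, -0.0, 0.0]
8 x [0.11, -0.07, -0.98] [-0.56, -0.0, 0.0]
7 x [0.11, 0.41, -0.89] [-0.56, -0.0, 0.0]
```

```bash
python3 -m inch '{"offset":[[0.1,-0.56,-0.8],[0.1,-0.56,-0.8],[0.1,-0.56,-0.8],[0.1,-0.56,-0.8],[0.1,-0.56,-0.8],[0.1,-0.56,-0.8],[0.1,-0.56,-0.8],[0.1,-0.56,-0.8]],"rotation":[[-0.56,0,0],[-0.56,0,0],[-0.56,0,0],[-0.56,0,0],[-0.56,0,0],[-0.56,0,0],[-0.56,0,0],[-0.56,0,0]],"hand":[1,1,1,1,1,1,1,1]}'; python3 -c "
from h import *
plan([.438,-.055,.18],22.3)"
```

```text
clock: 0.77
eef_pos: [0.3236, -0.4038, 0.2213]
eef_rot: [-1.802, 1.568, 2.318]
wrist_force: [0.7, -0.1, 0.2]
grip_width: 0.0854
t 0.77 tcp [ 0.3236 -0.4038  0.2213] d(mm) [114.4 348.8 -41.3] rv [-0.981 -0.002  0.002] N 15 j1,6 [-0.95 -0.36] w 0.0854 F [ 0.7 -0.1  0.2]
8 x [0.11, -0.04, -0.98] [-0.55, -0.0, 0.0]
7 x [0.11, 0.42, -0.88] [-0.55, -0.0, 0.0]
```

```bash
python3 -m inch '{"offset":[[0.1,-0.04,-0.98],[0.1,-0.04,-0.98],[0.1,-0.04,-0.98],[0.1,-0.04,-0.98],[0.1,-0.04,-0.98],[0.1,-0.04,-0.98],[0.1,-0.04,-0.98],[0.1,-0.04,-0.98]],"rotation":[[-0.55,0,0],[-0.55,0,0],[-0.55,0,0],[-0.55,0,0],[-0.55,0,0],[-0.55,0,0],[-0.55,0,0],[-0.55,0,0]],"hand":[1,1,1,1,1,1,1,1]}'; python3 -m inch '{"offset":[[0.1,0.42,-0.88],[0.1,0.42,-0.88],[0.1,0.42,-0.88],[0.1,0.42,-0.88],[0.1,0.42,-0.88],[0.1,0.42,-0.88],[0.1,0.42,-0.88]],"rotation":[[-0.55,0,0],[-0.55,0,0],[-0.55,0,0],[-0.55,0,0],[-0.55,0,0],[-0.55,0,0],[-0.55,0,0]],"hand":[1,1,1,1,1,1,1]}';python3 -c "
from h import *
im=find('t1'); plan([.438,-.055,.07],22.3)"
```

```text
clock: 1.43
eef_pos: [0.3828, -0.209, 0.1998]
eef_rot: [-2.38, 1.566, 2.294]
wrist_force: [0.2, -0.4, 0.3]
grip_width: 0.0854
clock: 2.02
eef_pos: [0.4288, -0.0374, 0.1814]
eef_rot: [-2.793, 1.565, 2.366]
wrist_force: [0.3, -0.1, -0.2]
grip_width: 0.0853
[304.2 279.6] [11.6 24.1] [0.3674 0.1126 0.018 ] ang -25.9 [112.  59. 100.]
[266.7 254.9] [11.4 24. ] [0.434  0.2176 0.018 ] ang -17.0 [ 97. 113. 119.]
[223.1 249.5] [11.5 24.2] [0.4475 0.34   0.018 ] ang -28.1 [ 99. 115. 121.]
[208.2 229.1] [11.2 23.3] [0.5042 0.3843 0.018 ] ang -24.4 [100. 115. 121.]
[306.1 220.7] [20.8 32.5] [0.5302 0.1097 0.018 ] ang -7.1 [53. 57. 59.]
t 2.07 tcp [ 0.4283 -0.0344  0.181 ] d(mm) [   9.7  -20.6 -111. ] rv [ 0.063 -0.007  0.003] N 5 j1,6 [-0.15 -0.61] w 0.0852 F [-1.2 -0.4  0.4]
5 x [0.89, 0.0, 0.19] [0.11, -0.01, 0.0]
```

View pics/t1.png

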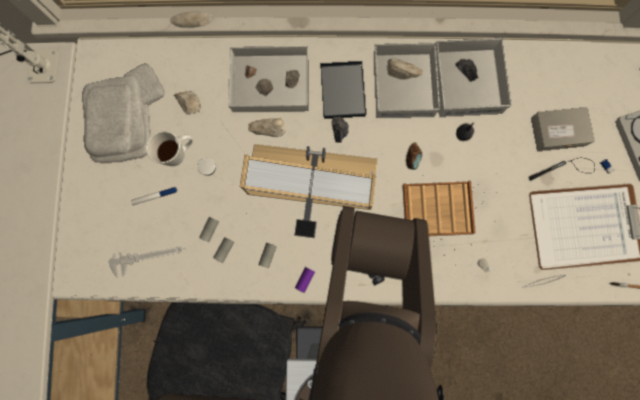

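```bash
python3 -m inch '{"offset":[[0.7,0,0.15],[0.7,0,0.15],[0.7,0,0.15],[0.7,0,0.15],[0.6,0,0.05],[0,0,0],[0,0,0]],"rotation":[[0.1,0,0],[0.1,0,0],[0.1,0,0],[0.1,0,0],[0.1,0,0],[0,0,0],[0,0,0]],"hand":[1,1,1,1,1,1,1]}';python3 -c "
from h import *
plan([.438,-.055,.024],22.3)"
```

```text
clock: 2.65
eef_pos: [0.4353, -0.0456, 0.0928]
eef_rot: [-2.847, 1.563, 2.264]
wrist_force: [1.1, -0.4, 0.3]
grip_width: 0.0852
t 2.65 tcp [ 0.4353 -0.0456  0.0928] d(mm) [  2.7  -9.4 -68.8] rv [ 0.009 -0.007  0.002] N 3 j1,6 [-0.18 -0.58] w 0.0852 F [ 1.1 -0.4  0.3]
3 x [0.92, -0.01, 0.13] [0.03, -0.02, 0.01]
```

```bash
python3 -m inch '{"offset":[[0.5,0,0.15],[0.5,0,0.15],[0.5,0,0.1],[0.3,0,0],[0,0,0],[0,0,0]],"rotation":[[0.05,-0.05,0],[0,0,0],[0,0,0],[0,0,0],[0,0,0],[0,0,0]],"hand":[1,1,1,1,1,1]}';python3 -c "
from h import *
plan([.438,-.055,.024],22.3)
im=snap('s2','scene');crop(im,300,160,460,280,5,'s2c')"
```

```text
clock: 3.15
eef_pos: [0.4412, -0.0552, 0.0506]
eef_rot: [0.745, 1.569, -0.432]
wrist_force: [-0.8, 0.5, 0.6]
grip_width: 0.0857
t 3.15 tcp [ 0.4412 -0.0552  0.0506] d(mm) [ -3.2   0.2 -26.6] rv [ 0.005  0.001 -0.001] N 2 j1,6 [-0.19 -0.59] w 0.0857 F [-0.8  0.5  0.6]
2 x [0.53, -0.06, -0.03] [0.02, 0.01, -0.01]
```

View pics/s2c.png

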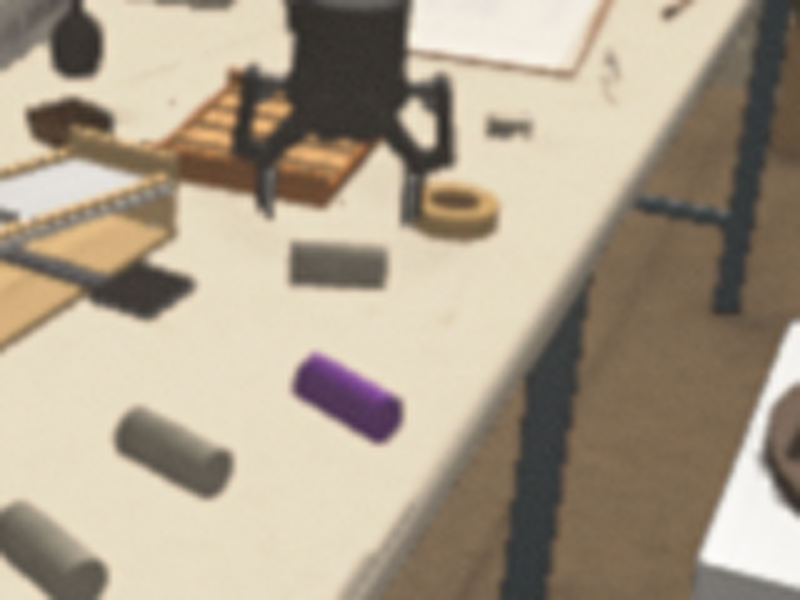

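```bash
python3 -c "
from h import *
p=arm.state()['eef_pos'];a=np.radians(22.3);u=np.array([np.cos(a),np.sin(a),0])
for ext in (.001,.014):
  print(ext,[((proj([p+s*.047*u-[0,0,ext]],'scene')[0]-[300,160])*5).round() for s in (1,-1)])
print([((proj([[.438,-.055,.016]+s*.033*u],'scene')[0]-[300,160])*5).round() for s in (1,-1)])
"; python3 -m inch '{"offset":[[0.5,-0.1,0],[0.4,0,0],[0.15,0,0],[0,0,0]],"rotation":[[0,0,0],[0,0,0],[0,0,0],[0,0,0]],"hand":[1,1,1,1]}'
```

```text
0.001 [array([265., 214.]), array([405., 221.])]
0.014 [array([264., 231.]), array([403., 238.])]
[array([287., 261.]), array([384., 266.])]
clock: 3.53
eef_pos: [0.4408, -0.0561, 0.0261]
eef_rot: [0.911, 1.564, -0.265]
wrist_force: [1.2, -0.0, -0.3]
grip_width: 0.0854
```

```bash
python3 -m inch '{"offset":[[0.3,-0.1,0],[0,0,0],[0,0,0],[0,0,0],[0,0,0],[0,0,0],[0,0,0],[0,0,0]],"rotation":[[0,0,0],[0,0,0],[0,0,0],[0,0,0],[0,0,0],[0,0,0],[0,0,0],[0,0,0]],"hand":[1,1,-1,-1,-1,-1,-1,-1]}';python3 -c "
from h import *
plan([.438,-.055,.018],22.3)"
```

```text
clock: 4.2
eef_pos: [0.4388, -0.0571, 0.0196]
eef_rot: [0.916, 1.563, -0.26]
wrist_force: [0.3, -0.0, -1.1]
grip_width: 0.0646
t 4.2 tcp [ 0.4388 -0.0571  0.0196] d(mm) [-0.8  2.1 -1.6] rv [ 0.006  0.005 -0.006] N 1 j1,6 [-0.2  -0.59] w 0.0646 F [ 0.3 -0.  -1.1]
1 x [0.06, 0.0, -0.09] [0.05, 0.04, -0.05]
```

```bash
python3 -m inch '{"offset":[[-0.5,0,0],[-0.98,0,0],[-0.98,0,0],[-0.98,0,0],[-0.98,0,0],[-0.98,0,0]],"rotation":[[0,0,0],[0,0,0],[0,0,0],[0,0,0],[0,0,0],[0,0,0]],"hand":[-1,-1,-1,-1,-1,-1]}';python3 -c "
from h import *
q=f2w([0,.022],RACK);print(q);plan([*q,.16],-6.6)"
```

```text
clock: 4.7
eef_pos: [0.4344, -0.0561, 0.1555]
eef_rot: [-2.014, 1.568, 3.093]
wrist_force: [0.7, -1.7, -1.5]
grip_width: 0.065
[0.63102661 0.11635443]
t 4.7 tcp [ 0.4344 -0.0561  0.1555] d(mm) [196.7 172.5   4.5] rv [ 0.51  -0.001  0.003] N 10 j1,6 [-0.2  -0.59] w 0.065 F [ 0.7 -1.7 -1.5]
8 x [-0.02, 0.92, -0.51] [0.43, -0.0, 0.0]
2 x [-0.02, 0.76, -0.72] [0.43, -0.0, 0.0]
```

```bash
python3 -m inch '{"offset":[[0,0.92,-0.5],[0,0.92,-0.5],[0,0.92,-0.5],[0,0.92,-0.5],[0,0.92,-0.5],[0,0.92,-0.5],[0,0.92,-0.5],[0,0.9,-0.5]],"rotation":[[0.43,0,0],[0.43,0,0],[0.43,0,0],[0.43,0,0],[0.43,0,0],[0.43,0,0],[0.43,0,0],[0.43,0,0]],"hand":[-1,-1,-1,-1,-1,-1,-1,-1]}';python3 -m inch '{"offset":[[0,0.6,-0.6],[0,0,0],[0,0,0],[0,0,0]],"rotation":[[0.43,0,0],[0,0,0],[0,0,0],[0,0,0]],"hand":[-1,-1,-1,-1]}';python3 -c "
from h import *
q=f2w([0,.022],RACK);plan([*q,.12],-6.6)"
```

```text
clock: 5.37
eef_pos: [0.5958, 0.0828, 0.1629]
eef_rot: [1.278, 1.567, -0.332]
wrist_force: [0.5, -0.1, -1.1]
grip_width: 0.0649
clock: 5.7
eef_pos: [0.6155, 0.101, 0.1619]
eef_rot: [1.523, 1.566, -0.141]
wrist_force: [-1.0, -0.6, -1.1]
grip_width: 0.0646
t 5.7 tcp [0.6155 0.101  0.1619] d(mm) [ 15.6  15.3 -41.9] rv [ 0.022  0.    -0.005] N 2 j1,6 [0.11 0.21] w 0.0646 F [-1.  -0.6 -1.1]
2 x [0.84, 0.28, -0.34] [0.09, 0.0, -0.02]
```

```bash
python3 -m inch '{"offset":[[0.4,0.3,-0.35],[0.4,0.3,-0.35],[0.3,0.1,-0.1],[0.2,0,0],[0,0,0],[0,0,0]],"rotation":[[0.1,0,0],[0.1,0,0],[0,0,0],[0,0,0],[0,0,0],[0,0,0]],"hand":[-1,-1,-1,-1,-1,-1]}';python3 -c "
from h import *
q=f2w([0,.022],RACK);plan([*q,.097],-6.6)
im=snap('s3','scene');crop(im,210,150,370,270,5,'s3c')"
```

```text
clock: 6.2
eef_pos: [0.6341, 0.119, 0.1249]
eef_rot: [0.889, 1.569, -0.801]
wrist_force: [0.8, 0.2, -1.2]
grip_width: 0.0647
t 6.2 tcp [0.6341 0.119  0.1249] d(mm) [ -3.1  -2.7 -27.9] rv [-0.004  0.001 -0.001] N 2 j1,6 [0.14 0.26] w 0.0647 F [ 0.8  0.2 -1.2]
2 x [0.56, -0.06, 0.06] [-0.01, 0.0, -0.01]
```

View pics/s3c.png

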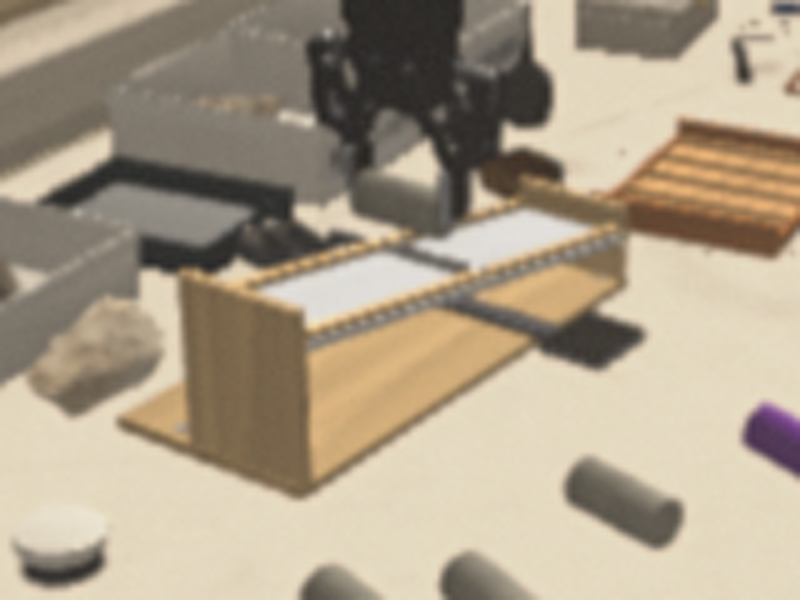

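```bash
python3 -m inch '{"offset":[[0.45,-0.08,0.1],[0.4,0,0],[0.2,0,0],[0,0,0],[0,0,0]],"rotation":[[0,0,0],[0,0,0],[0,0,0],[0,0,0],[0,0,0]],"hand":[-1,-1,-1,-1,-1]}';python3 -c "
from h import *
q=f2w([0,.022],RACK);plan([*q,.097],-6.6)"
```

```text
clock: 6.67
eef_pos: [0.6309, 0.1156, 0.0964]
eef_rot: [0.855, 1.569, -0.835]
wrist_force: [-0.4, -0.2, -1.6]
grip_width: 0.0647
t 6.67 tcp [0.6309 0.1156 0.0964] d(mm) [0.1 0.8 0.6] rv [-0.004  0.001 -0.001] N 1 j1,6 [0.13 0.26] w 0.0647 F [-0.4 -0.2 -1.6]
1 x [-0.03, 0.0, -0.03] [-0.03, 0.01, -0.01]
```

```bash
python3 -m inch '{"offset":[[0,0,0],[0,0,0],[0,0,0],[-0.3,0,0],[-0.98,0,0],[-0.98,0,0],[-0.98,0,0],[-0.98,0,0]],"rotation":[[0,0,0],[0,0,0],[0,0,0],[0,0,0],[0,0,0],[0,0,0],[0,0,0],[0,0,0]],"hand":[1,1,1,1,1,1,1,1]}';python3 -c "
from h import *
im=find('t4',(180,205,340,300));im=snap('s4','scene');crop(im,210,150,370,270,5,'s4c');plan([.434,.2173,.13],-18)"
```

```text
clock: 7.33
eef_pos: [0.6285, 0.1155, 0.2038]
eef_rot: [-1.054, 1.565, -2.744]
wrist_force: [0.6, -0.9, -0.1]
grip_width: 0.0853
[222.9 249.3] [10.5 22.9] [0.4482 0.3404 0.018 ] ang -26.9 [106. 122. 128.]
t 7.43 tcp [0.6311 0.1159 0.2072] d(mm) [-197.1  101.4  -77.2] rv [ 0.195  0.001 -0.002] N 9 j1,6 [0.14 0.26] w 0.0857 F [ 0.3 -0.3  0. ]
8 x [0.34, -0.95, -0.27] [0.18, 0.0, -0.0]
1 x [0.34, -0.97, -0.18] [0.18, 0.0, -0.0]
```

View pics/s4c.png

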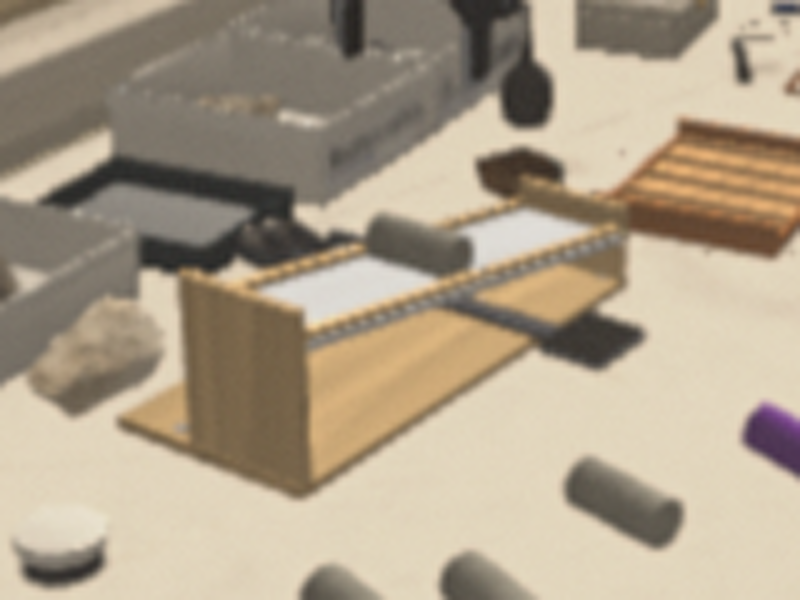

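```bash
python3 -c "
from h import *
im=cv2.imread('pics/t4.png');crop(im,180,200,400,300,3.6,'t4c')
for t in (140,145,155):
  import h
  pass
print(im[254,267],im[229,208])"
```

```text
[46 56 66] [111 128 134]
```

View pics/t4c.png

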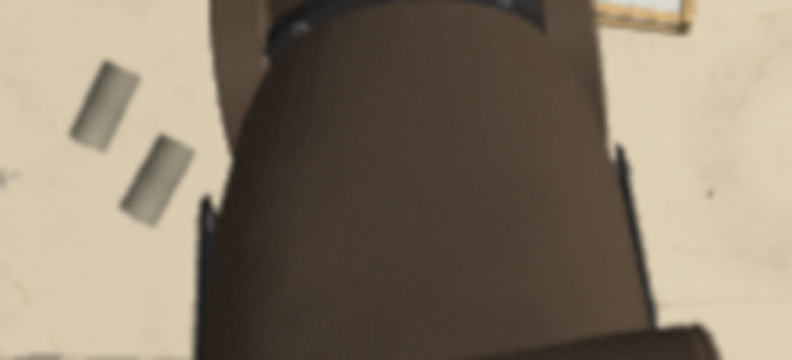

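```bash
sed -i 's/m=((hsv\[...,2\]<150))/m=((hsv[...,2]<0.74*np.median(hsv[205:300,150:520,2])))/' h.py; python3 -m inch '{"offset":[[0.3,-0.95,-0.27],[0.3,-0.95,-0.27],[0.3,-0.95,-0.27],[0.3,-0.95,-0.27],[0.3,-0.95,-0.27],[0.3,-0.95,-0.27],[0.3,-0.95,-0.27],[0.3,-0.95,-0.27]],"rotation":[[0.18,0,0],[0.18,0,0],[0.18,0,0],[0.18,0,0],[0.18,0,0],[0.18,0,0],[0.18,0,0],[0.18,0,0]],"hand":[1,1,1,1,1,1,1,1]}';python3 -m inch '{"offset":[[0.3,-0.9,-0.27],[0,-0.2,0],[0,0,0]],"rotation":[[0.18,0,0],[0,0,0],[0,0,0]],"hand":[1,1,1]}';python3 -c "
from h import *
plan([.434,.2173,.05],-18)"
```

```text
clock: 8.1
eef_pos: [0.4558, 0.2071, 0.1497]
eef_rot: [1.944, 1.554, 0.069]
wrist_force: [0.8, 1.4, -0.4]
grip_width: 0.0856
clock: 8.35
eef_pos: [0.4258, 0.2234, 0.1409]
eef_rot: [1.919, 1.557, 0.023]
wrist_force: [0.9, -0.2, 0.7]
grip_width: 0.0852
t 8.35 tcp [0.4258 0.2234 0.1409] d(mm) [  8.2  -6.1 -90.9] rv [-0.011 -0.005 -0.013] N 4 j1,6 [0.42 0.76] w 0.0852 F [ 0.9 -0.2  0.7]
4 x [0.91, 0.09, 0.03] [-0.02, -0.01, -0.03]
```

```bash
python3 -m inch '{"offset":[[0.9,0.1,0],[0.9,0.1,0],[0.9,0.1,0],[0.5,0.1,0],[0,0,0],[0,0,0]],"rotation":[[0,0,-0.1],[0,0,0],[0,0,0],[0,0,0],[0,0,0],[0,0,0]],"hand":[1,1,1,1,1,1]}';python3 -c "
from h import *
plan([.434,.2173,.0185],-18)
im=snap('s5','scene');crop(im,250,180,410,300,5,'s5c')"
```

```text
clock: 8.85
eef_pos: [0.4429, 0.2209, 0.0614]
eef_rot: [2.521, 1.557, 0.628]
wrist_force: [-0.4, -0.1, -0.1]
grip_width: 0.0856
t 8.85 tcp [0.4429 0.2209 0.0614] d(mm) [ -8.9  -3.6 -42.9] rv [-0.008 -0.011 -0.008] N 2 j1,6 [0.4  0.72] w 0.0856 F [-0.4 -0.1 -0.1]
2 x [0.86, -0.15, 0.13] [-0.03, -0.05, -0.03]
```

View pics/s5c.png

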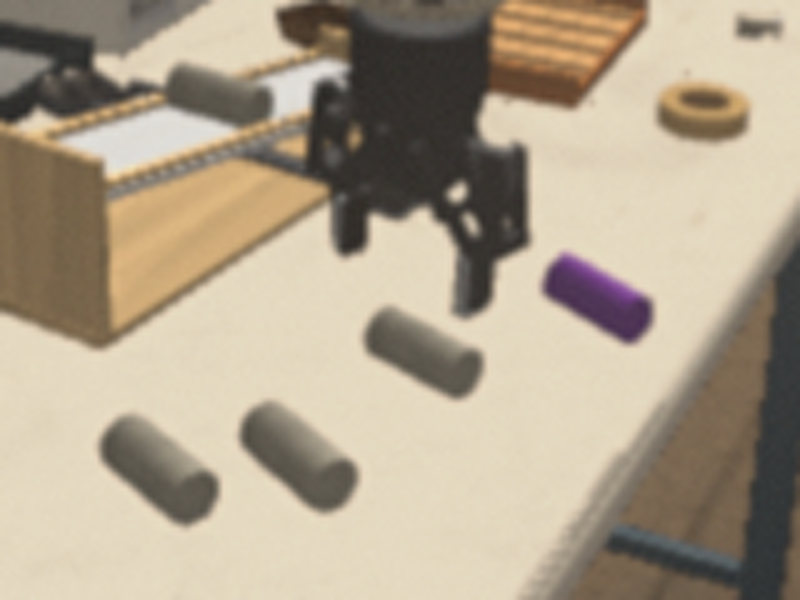

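```bash
python3 -c "
from h import *
print((proj([[.434,.2173,.016]],'scene')-[250,180])*5)"; python3 -m inch '{"offset":[[0.45,-0.12,0.12],[0.4,-0.1,0.08],[0.4,0,0],[0.2,0,0],[0,0,0],[0,0,0]],"rotation":[[0,0,0],[0,0,0],[0,0,0],[0,0,0],[0,0,0],[0,0,0]],"hand":[1,1,1,1,1,1]}';python3 -c "
from h import *
plan([.434,.2173,.0185],-18)"
```

```text
[[421.42978786 349.74586943]]
clock: 9.4
eef_pos: [0.4414, 0.2193, 0.0291]
eef_rot: [2.422, 1.548, 0.529]
wrist_force: [0.0, -0.5, 0.2]
grip_width: 0.0853
t 9.4 tcp [0.4414 0.2193 0.0291] d(mm) [ -7.4  -2.  -10.6] rv [-0.008 -0.017 -0.015] N 1 j1,6 [0.4  0.71] w 0.0853 F [ 0.  -0.5  0.2]
1 x [0.42, -0.26, 0.18] [-0.07, -0.14, -0.13]
```

```bash
python3 -m inch '{"offset":[[0.3,-0.25,0.18],[0.2,-0.1,0.05],[0,0,0],[0,0,0]],"rotation":[[-0.07,-0.14,-0.13],[0,0,0],[0,0,0],[0,0,0]],"hand":[1,1,1,1]}';python3 -c "
from h import *
plan([.434,.2173,.0185],-18)"
```

```text
clock: 9.73
eef_pos: [0.4313, 0.2168, 0.0164]
eef_rot: [-1.049, 1.57, -2.932]
wrist_force: [-0.3, -0.0, 0.1]
grip_width: 0.0856
t 9.73 tcp [0.4313 0.2168 0.0164] d(mm) [2.7 0.5 2.1] rv [0.002 0.001 0.001] N 1 j1,6 [0.4  0.71] w 0.0856 F [-0.3 -0.   0.1]
1 x [-0.08, 0.1, -0.05] [0.01, 0.0, 0.01]
```

Close; grip and lift.

```bash
python3 -m inch '{"offset":[[-0.08,0.1,0],[0,0,0],[0,0,0],[0,0,0],[0,0,0],[0,0,0]],"rotation":[[0,0,0],[0,0,0],[0,0,0],[0,0,0],[0,0,0],[0,0,0]],"hand":[1,-1,-1,-1,-1,-1]}';python3 -m inch '{"offset":[[-0.5,0,0],[-0.98,0,0],[-0.98,0,0],[-0.98,0,0],[-0.98,0,0],[-0.98,0,0]],"rotation":[[0,0,0],[0,0,0],[0,0,0],[0,0,0],[0,0,0],[0,0,0]],"hand":[-1,-1,-1,-1,-1,-1]}';python3 -c "
from h import *
q=f2w([0,.054],RACK);print(q);plan([*q,.15],-6.6)"
```

```text
clock: 10.23
eef_pos: [0.434, 0.216, 0.0195]
eef_rot: [-1.226, 1.57, -3.109]
wrist_force: [-0.7, 0.8, -1.0]
grip_width: 0.0645
clock: 10.73
eef_pos: [0.431, 0.2145, 0.1548]
eef_rot: [-0.884, 1.56, -2.767]
wrist_force: [1.6, -0.3, -0.4]
grip_width: 0.0649
[0.63470169 0.1481427 ]
t 10.73 tcp [0.431  0.2145 0.1548] d(mm) [203.7 -66.3  -4.8] rv [-0.198  0.006  0.009] N 9 j1,6 [0.4  0.71] w 0.0649 F [ 1.6 -0.3 -0.4]
8 x [0.02, 0.95, 0.07] [-0.18, 0.01, 0.01]
1 x [0.02, 0.94, 0.17] [-0.18, 0.01, 0.01]
```

```bash
python3 -m inch '{"offset":[[0,0.95,0.07],[0,0.95,0.07],[0,0.95,0.07],[0,0.95,0.07],[0,0.95,0.07],[0,0.95,0.07],[0,0.95,0.07],[0,0.95,0.07]],"rotation":[[-0.18,0,0],[-0.18,0,0],[-0.18,0,0],[-0.18,0,0],[-0.18,0,0],[-0.18,0,0],[-0.18,0,0],[-0.18,0,0]],"hand":[-1,-1,-1,-1,-1,-1,-1,-1]}';python3 -m inch '{"offset":[[0,0.8,0.15],[0,0.2,0],[0,0,0],[0,0,0]],"rotation":[[-0.18,0,0],[0,0,0],[0,0,0],[0,0,0]],"hand":[-1,-1,-1,-1]}';python3 -c "
from h import *
q=f2w([0,.054],RACK);plan([*q,.12],-6.6)"
```

```text
clock: 11.4
eef_pos: [0.6172, 0.1555, 0.1611]
eef_rot: [-1.109, 1.566, -2.809]
wrist_force: [0.4, 0.7, -1.6]
grip_width: 0.0645
clock: 11.73
eef_pos: [0.6463, 0.1464, 0.1597]
eef_rot: [-1.009, 1.567, -2.688]
wrist_force: [-0.2, -0.5, -1.2]
grip_width: 0.0645
t 11.73 tcp [0.6463 0.1464 0.1597] d(mm) [-11.6   1.8 -39.7] rv [0.007 0.002 0.003] N 2 j1,6 [0.18 0.29] w 0.0645 F [-0.2 -0.5 -1.2]
2 x [0.79, -0.23, -0.01] [0.03, 0.01, 0.01]
```

```bash
python3 -m inch '{"offset":[[0.5,-0.23,0],[0.5,-0.23,0],[0.5,0,0],[0.3,0,0],[0,0,0],[0,0,0]],"rotation":[[0.03,0,0],[0.03,0,0],[0,0,0],[0,0,0],[0,0,0],[0,0,0]],"hand":[-1,-1,-1,-1,-1,-1]}';python3 -c "
from h import *
q=f2w([0,.054],RACK);plan([*q,.102],-6.6)"
```

```text
clock: 12.23
eef_pos: [0.6302, 0.1491, 0.1129]
eef_rot: [-1.149, 1.565, -2.835]
wrist_force: [0.4, -0.1, -0.7]
grip_width: 0.0648
t 12.23 tcp [0.6302 0.1491 0.1129] d(mm) [  4.5  -0.9 -10.9] rv [-0.     0.002  0.005] N 1 j1,6 [0.19 0.3 ] w 0.0648 F [ 0.4 -0.1 -0.7]
1 x [0.44, 0.18, 0.01] [-0.0, 0.02, 0.04]
```

```bash
python3 -m inch '{"offset":[[0.35,0.2,0.02],[0.1,0,0],[0,0,0],[0,0,0]],"rotation":[[0,0,0.03],[0,0,0],[0,0,0],[0,0,0]],"hand":[-1,-1,-1,-1]}';python3 -c "
from h import *
q=f2w([0,.054],RACK);plan([*q,.102],-6.6)"
```

```text
clock: 12.57
eef_pos: [0.6366, 0.1482, 0.1016]
eef_rot: [0.325, 1.569, -1.361]
wrist_force: [-0.3, 0.2, -1.0]
grip_width: 0.0646
t 12.57 tcp [0.6366 0.1482 0.1016] d(mm) [-1.9 -0.   0.4] rv [-0.     0.002 -0.001] N 1 j1,6 [0.18 0.3 ] w 0.0646 F [-0.3  0.2 -1. ]
1 x [-0.02, -0.08, 0.01] [-0.0, 0.01, -0.0]
```

```bash
python3 -m inch '{"offset":[[0,0,0],[0,0,0],[0,0,0],[-0.3,0,0],[-0.98,0,0],[-0.98,0,0],[-0.98,0,0],[-0.6,0,0]],"rotation":[[0,0,0],[0,0,0],[0,0,0],[0,0,0],[0,0,0],[0,0,0],[0,0,0],[0,0,0]],"hand":[1,1,1,1,1,1,1,1]}';python3 -c "
from h import *
im=find('t6',(180,205,400,300));im=snap('s6','scene');crop(im,210,150,370,270,5,'s6c');plan([.448,.340,.12],-27.5)"
```

```text
clock: 13.23
eef_pos: [0.6351, 0.1479, 0.2007]
eef_rot: [-0.895, 1.566, -2.581]
wrist_force: [1.1, -0.5, 0.4]
grip_width: 0.0856
[208.3 229. ] [11.2 23.3] [0.5045 0.384  0.018 ] ang -21.8 [111. 129. 135.]
t 13.33 tcp [0.6361 0.1481 0.2015] d(mm) [-188.1  191.9  -81.5] rv [0.364 0.002 0.001] N 11 j1,6 [0.18 0.3 ] w 0.0858 F [-0.2 -0.5 -0.8]
8 x [0.3, -0.83, -0.52] [0.28, 0.0, 0.0]
3 x [0.3, -0.91, -0.36] [0.28, 0.0, 0.0]
```

View pics/s6c.png

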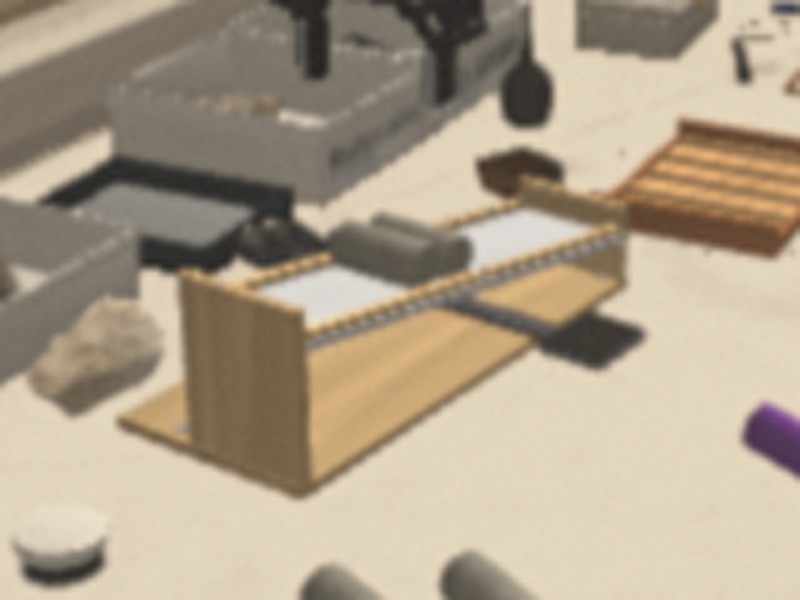

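Two cores lie against the gate; A and B are unmoved. Next, B.

```bash
python3 -m inch '{"offset":[[0.3,-0.83,-0.52],[0.3,-0.83,-0.52],[0.3,-0.83,-0.52],[0.3,-0.83,-0.52],[0.3,-0.83,-0.52],[0.3,-0.83,-0.52],[0.3,-0.83,-0.52],[0.3,-0.83,-0.52]],"rotation":[[0.28,0,0],[0.28,0,0],[0.28,0,0],[0.28,0,0],[0.28,0,0],[0.28,0,0],[0.28,0,0],[0.28,0,0]],"hand":[1,1,1,1,1,1,1,1]}';python3 -m inch '{"offset":[[0.3,-0.9,-0.36],[0.3,-0.9,-0.36],[0.1,-0.1,0],[0,0,0],[0,0,0]],"rotation":[[0.28,0,0],[0.28,0,0],[0,0,0],[0,0,0],[0,0,0]],"hand":[1,1,1,1,1]}';python3 -c "
from h import *
plan([.448,.340,.06],-27.5)"
```

```text
clock: 14.0
eef_pos: [0.4982, 0.2887, 0.1417]
eef_rot: [1.761, 1.564, -0.212]
wrist_force: [-0.2, 0.2, 0.8]
grip_width: 0.0856
clock: 14.42
eef_pos: [0.4557, 0.3284, 0.1213]
eef_rot: [1.226, 1.567, -0.815]
wrist_force: [-0.7, 0.1, -0.2]
grip_width: 0.0853
t 14.42 tcp [0.4557 0.3284 0.1213] d(mm) [ -7.7  11.6 -61.3] rv [ 0.01   0.001 -0.004] N 3 j1,6 [0.57 1.05] w 0.0853 F [-0.7  0.1 -0.2]
3 x [0.82, -0.16, -0.09] [0.03, 0.0, -0.01]
```

```bash
python3 -m inch '{"offset":[[0.7,-0.2,-0.12],[0.7,-0.2,-0.12],[0.7,-0.1,-0.05],[0.4,-0.05,0],[0.1,0,0],[0,0,0],[0,0,0]],"rotation":[[0.08,0,0],[0,0,0],[0,0,0],[0,0,0],[0,0,0],[0,0,0],[0,0,0]],"hand":[1,1,1,1,1,1,1]}';python3 -c "
from h import *
plan([.448,.340,.0185],-27.5)
im=snap('s7','scene');crop(im,230,190,390,310,5,'s7c')
print((proj([[.448,.340,.016]],'scene')-[230,190])*5)"
```

```text
clock: 15.0
eef_pos: [0.453, 0.3389, 0.0569]
eef_rot: [2.007, 1.563, -0.046]
wrist_force: [0.6, 1.0, 0.9]
grip_width: 0.0851
t 15.0 tcp [0.453  0.3389 0.0569] d(mm) [ -5.    1.1 -38.4] rv [-0.002 -0.003 -0.007] N 2 j1,6 [0.59 1.08] w 0.0851 F [0.6 1.  0.9]
2 x [0.77, -0.1, 0.03] [-0.01, -0.01, -0.03]
[[395.78467674 403.08129033]]
```

View pics/s7c.png

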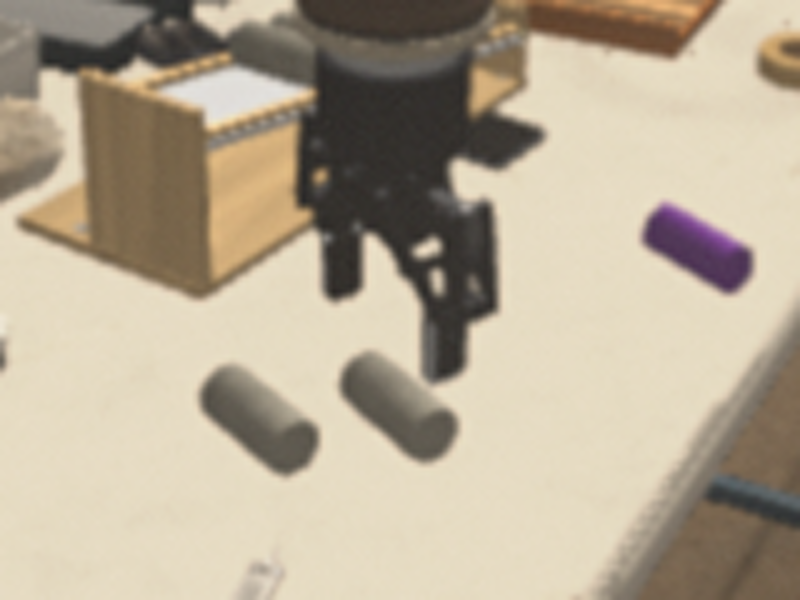

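```bash
python3 -m inch '{"offset":[[0.4,-0.12,0.03],[0.4,-0.05,0],[0.4,0,0],[0.3,0,0],[0,0,0],[0,0,0]],"rotation":[[0,0,-0.05],[0,0,0],[0,0,0],[0,0,0],[0,0,0],[0,0,0]],"hand":[1,1,1,1,1,1]}';python3 -c "
from h import *
plan([.448,.340,.0185],-27.5)"
```

```text
clock: 15.55
eef_pos: [0.4502, 0.3407, 0.0174]
eef_rot: [2.808, 1.564, 0.755]
wrist_force: [1.0, 0.8, 0.2]
grip_width: 0.0853
t 15.55 tcp [0.4502 0.3407 0.0174] d(mm) [-2.2 -0.7  1.1] rv [-0.002 -0.006 -0.002] N 1 j1,6 [0.59 1.07] w 0.0853 F [1.  0.8 0.2]
1 x [-0.04, -0.06, 0.06] [-0.02, -0.05, -0.02]
```

```bash
python3 -m inch '{"offset":[[-0.04,-0.06,0.06],[0,0,0],[0,0,0],[0,0,0],[0,0,0],[0,0,0]],"rotation":[[0,-0.04,0],[0,0,0],[0,0,0],[0,0,0],[0,0,0],[0,0,0]],"hand":[1,-1,-1,-1,-1,-1]}';python3 -m inch '{"offset":[[-0.5,0,0],[-0.98,0,0],[-0.98,0,0],[-0.98,0,0],[-0.98,0,0],[-0.98,0,0],[-0.98,0,0]],"rotation":[[0,0,0],[0,0,0],[0,0,0],[0,0,0],[0,0,0],[0,0,0],[0,0,0]],"hand":[-1,-1,-1,-1,-1,-1,-1]}';python3 -c "
from h import *
q=f2w([0,.087],RACK);print(q);plan([*q,.16],-6.6)"
```

```text
clock: 16.05
eef_pos: [0.448, 0.3404, 0.0195]
eef_rot: [2.135, 1.568, 0.083]
wrist_force: [-1.3, 0.2, -2.3]
grip_width: 0.0647
clock: 16.63
eef_pos: [0.4444, 0.338, 0.1855]
eef_rot: [-0.257, 1.564, -2.31]
wrist_force: [1.1, -0.1, -2.4]
grip_width: 0.0646
[0.6384916  0.18092435]
t 16.63 tcp [0.4444 0.338  0.1855] d(mm) [ 194.1 -157.1  -25.5] rv [-0.367  0.006  0.003] N 10 j1,6 [0.6  1.08] w 0.0646 F [ 1.1 -0.1 -2.4]
8 x [0.1, 0.95, 0.32] [-0.31, 0.0, 0.0]
2 x [0.1, 0.87, 0.49] [-0.31, 0.0, 0.0]
```

```bash
python3 -m inch '{"offset":[[0,0.95,0.32],[0,0.95,0.32],[0,0.95,0.32],[0,0.95,0.32],[0,0.95,0.32],[0,0.95,0.32],[0,0.95,0.32],[0,0.95,0.32]],"rotation":[[-0.31,0,0],[-0.31,0,0],[-0.31,0,0],[-0.31,0,0],[-0.31,0,0],[-0.31,0,0],[-0.31,0,0],[-0.31,0,0]],"hand":[-1,-1,-1,-1,-1,-1,-1,-1]}';python3 -m inch '{"offset":[[0,0.87,0.49],[0,0.6,0.35],[0,0,0],[0,0,0],[0,0,0]],"rotation":[[-0.31,0,0],[-0.2,0,0],[0,0,0],[0,0,0],[0,0,0]],"hand":[-1,-1,-1,-1,-1]}';python3 -c "
from h import *
q=f2w([0,.087],RACK);plan([*q,.13],-6.6)"
```

```text
clock: 17.3
eef_pos: [0.6046, 0.2121, 0.203]
eef_rot: [2.073, 1.563, 0.336]
wrist_force: [0.8, 0.4, -1.3]
grip_width: 0.0648
clock: 17.72
eef_pos: [0.6425, 0.1805, 0.2077]
eef_rot: [1.918, 1.559, 0.243]
wrist_force: [0.2, 0.2, -2.5]
grip_width: 0.0647
t 17.72 tcp [0.6425 0.1805 0.2077] d(mm) [ -4.    0.5 -77.7] rv [ 0.011 -0.004 -0.011] N 4 j1,6 [0.23 0.33] w 0.0647 F [ 0.2  0.2 -2.5]
4 x [0.78, -0.05, 0.0] [0.02, -0.01, -0.02]
```

```bash
python3 -m inch '{"offset":[[0.8,-0.05,0],[0.8,-0.05,0],[0.8,-0.05,0],[0.6,0,0],[0.3,0,0],[0,0,0],[0,0,0]],"rotation":[[0.05,0,-0.08],[0.03,0,-0.02],[0,0,0],[0,0,0],[0,0,0],[0,0,0],[0,0,0]],"hand":[-1,-1,-1,-1,-1,-1,-1]}';python3 -c "
from h import *
q=f2w([0,.087],RACK);plan([*q,.107],-6.6)"
```

```text
clock: 18.3
eef_pos: [0.6347, 0.1859, 0.1268]
eef_rot: [-3.107, 1.565, 1.493]
wrist_force: [1.0, 0.4, -1.3]
grip_width: 0.0647
t 18.3 tcp [0.6347 0.1859 0.1268] d(mm) [  3.8  -5.  -19.8] rv [ 0.002 -0.005  0.   ] N 1 j1,6 [0.24 0.34] w 0.0647 F [ 1.   0.4 -1.3]
1 x [0.79, 0.17, 0.18] [0.02, -0.04, 0.0]
```

```bash
python3 -m inch '{"offset":[[0.4,0.17,0.2],[0.35,0,0],[0.15,0,0],[0,0,0],[0,0,0]],"rotation":[[0,-0.03,0],[0,0,0],[0,0,0],[0,0,0],[0,0,0]],"hand":[-1,-1,-1,-1,-1]}';python3 -c "
from h import *
q=f2w([0,.087],RACK);plan([*q,.107],-6.6)"
```

```text
clock: 18.72
eef_pos: [0.64, 0.1808, 0.1052]
eef_rot: [2.215, 1.566, 0.531]
wrist_force: [0.8, -0.2, -1.9]
grip_width: 0.0646
t 18.72 tcp [0.64   0.1808 0.1052] d(mm) [-1.5  0.2  1.8] rv [ 0.003 -0.003 -0.003] N 1 j1,6 [0.23 0.34] w 0.0646 F [ 0.8 -0.2 -1.9]
1 x [-0.07, -0.06, -0.0] [0.02, -0.02, -0.03]
```

Release and look.

```bash
python3 -m inch '{"offset":[[0,0,0],[0,0,0],[0,0,0],[-0.3,0,0],[-0.98,0,0],[-0.98,0,0],[-0.98,0,0],[-0.6,0,0]],"rotation":[[0,0,0],[0,0,0],[0,0,0],[0,0,0],[0,0,0],[0,0,0],[0,0,0],[0,0,0]],"hand":[1,1,1,1,1,1,1,1]}';python3 -c "
from h import *
im=find('t8',(180,205,400,300));im=snap('s8','scene');crop(im,210,150,370,270,5,'s8c');plan([.504,.384,.12],-24)"
```

```text
clock: 19.38
eef_pos: [0.6381, 0.1801, 0.2045]
eef_rot: [-2.609, 1.569, 1.99]
wrist_force: [0.3, 0.1, -0.4]
grip_width: 0.0854
t 19.48 tcp [0.6392 0.1804 0.2053] d(mm) [-135.2  203.6  -85.3] rv [ 0.306 -0.003 -0.002] N 10 j1,6 [0.23 0.34] w 0.0856 F [-0.2 -0.5  0.3]
8 x [0.34, -0.71, -0.68] [0.26, -0.0, -0.0]
2 x [0.34, -0.8, -0.56] [0.26, -0.0, -0.0]
```

View pics/s8c.png

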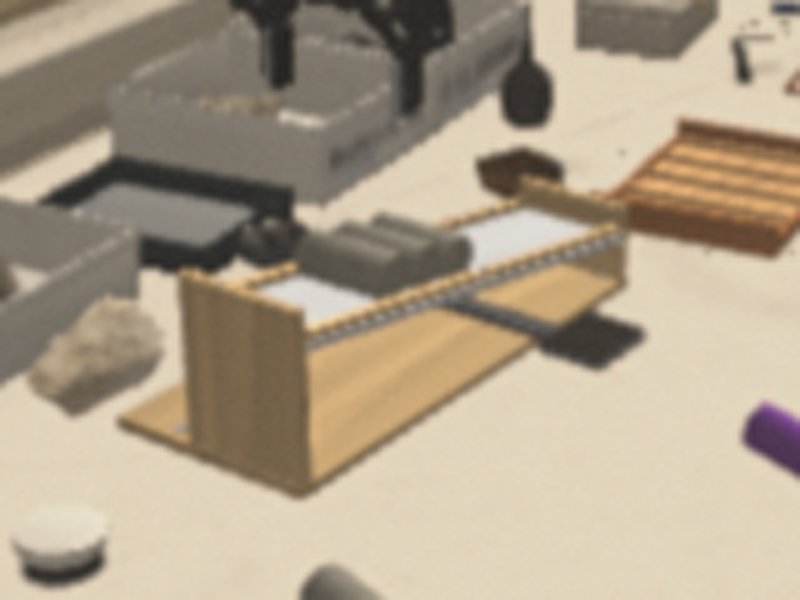

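```bash
python3 -m inch '{"offset":[[0.1,-0.71,-0.68],[0.1,-0.71,-0.68],[0.1,-0.71,-0.68],[0.1,-0.71,-0.68],[0.1,-0.71,-0.68],[0.4,-0.71,-0.68],[0.6,-0.71,-0.68],[0.6,-0.71,-0.68]],"rotation":[[0.26,0,0],[0.26,0,0],[0.26,0,0],[0.26,0,0],[0.26,0,0],[0.26,0,0],[0.26,0,0],[0.26,0,0]],"hand":[1,1,1,1,1,1,1,1]}';python3 -m inch '{"offset":[[0.5,-0.8,-0.56],[0.3,-0.6,-0.4],[0,0,0],[0,0,0],[0,0,0]],"rotation":[[0.26,0,0],[0.26,0,0],[0,0,0],[0,0,0],[0,0,0]],"hand":[1,1,1,1,1]}';python3 -c "
from h import *
plan([.504,.384,.06],-24)"
```

```text
clock: 20.15
eef_pos: [0.5317, 0.3467, 0.156]
eef_rot: [2.313, 1.559, 0.363]
wrist_force: [0.6, -0.0, 0.2]
grip_width: 0.0852
clock: 20.57
eef_pos: [0.5026, 0.3869, 0.1312]
eef_rot: [2.288, 1.564, 0.275]
wrist_force: [0.6, 1.0, -0.0]
grip_width: 0.0851
t 20.57 tcp [0.5026 0.3869 0.1312] d(mm) [  1.4  -2.9 -71.2] rv [-0.023 -0.004 -0.005] N 3 j1,6 [0.61 1.05] w 0.0851 F [ 0.6  1.  -0. ]
3 x [0.95, 0.03, 0.03] [-0.06, -0.01, -0.01]
```

```bash
python3 -m inch '{"offset":[[0.8,0.02,0.03],[0.8,0.02,0.03],[0.8,0.02,0],[0.5,0,0],[0.1,0,0],[0,0,0],[0,0,0]],"rotation":[[-0.15,0,-0.04],[-0.05,0,0],[0,0,0],[0,0,0],[0,0,0],[0,0,0],[0,0,0]],"hand":[1,1,1,1,1,1,1]}';python3 -c "
from h import *
plan([.504,.384,.0185],-24)
im=snap('s9','scene');crop(im,200,180,360,300,5,'s9c')
print((proj([[.504,.384,.016]],'scene')-[200,180])*5)"
```

```text
clock: 21.15
eef_pos: [0.5093, 0.3823, 0.058]
eef_rot: [2.733, 1.56, 0.744]
wrist_force: [-0.6, -0.8, 0.8]
grip_width: 0.0852
t 21.15 tcp [0.5093 0.3823 0.058 ] d(mm) [ -5.3   1.7 -39.5] rv [ 0.001 -0.01  -0.004] N 2 j1,6 [0.6  1.01] w 0.0852 F [-0.6 -0.8  0.8]
2 x [0.79, -0.11, 0.02] [0.0, -0.04, -0.02]
[[407.83953555 466.7887124 ]]
```

View pics/s9c.png

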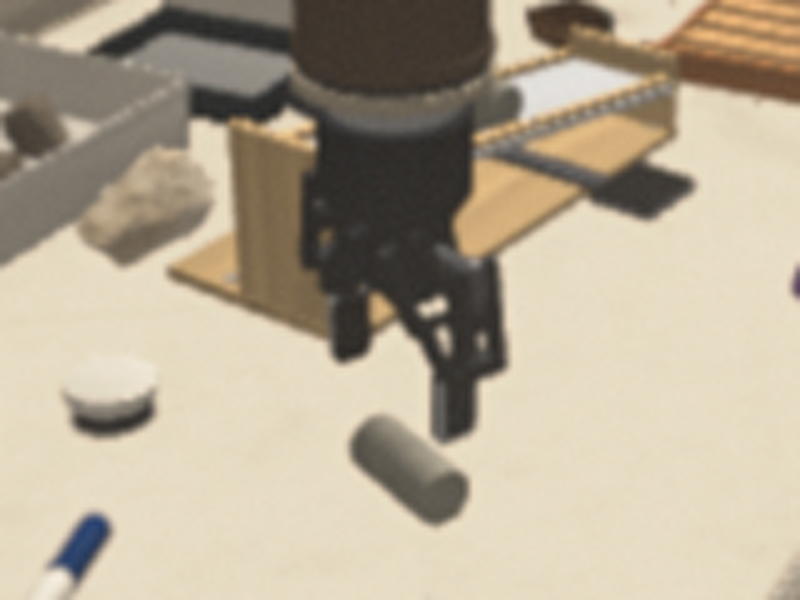

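```bash
python3 -m inch '{"offset":[[0.4,-0.12,0.03],[0.4,-0.05,0],[0.4,0,0],[0.3,0,0],[0,0,0],[0,0,0]],"rotation":[[0,-0.05,-0.04],[0,0,0],[0,0,0],[0,0,0],[0,0,0],[0,0,0]],"hand":[1,1,1,1,1,1]}';python3 -c "
from h import *
plan([.504,.384,.0185],-24)"
```

```text
clock: 21.7
eef_pos: [0.5062, 0.3849, 0.0192]
eef_rot: [2.971, 1.564, 0.983]
wrist_force: [0.6, 0.4, 0.1]
grip_width: 0.0855
t 21.7 tcp [0.5062 0.3849 0.0192] d(mm) [-2.2 -0.9 -0.7] rv [ 0.001 -0.007 -0.001] N 1 j1,6 [0.6  1.02] w 0.0855 F [0.6 0.4 0.1]
1 x [0.03, -0.07, 0.07] [0.01, -0.06, -0.01]
```

```bash
python3 -m inch '{"offset":[[0,-0.07,0.07],[0,0,0],[0,0,0],[0,0,0],[0,0,0],[0,0,0]],"rotation":[[0,-0.05,0],[0,0,0],[0,0,0],[0,0,0],[0,0,0],[0,0,0]],"hand":[1,-1,-1,-1,-1,-1]}';python3 -m inch '{"offset":[[-0.5,0,0],[-0.98,0,0],[-0.98,0,0],[-0.98,0,0],[-0.98,0,0],[-0.98,0,0],[-0.98,0,0],[-0.98,0,0]],"rotation":[[0,0,0],[0,0,0],[0,0,0],[0,0,0],[0,0,0],[0,0,0],[0,0,0],[0,0,0]],"hand":[-1,-1,-1,-1,-1,-1,-1,-1]}';python3 -c "
from h import *
q=f2w([0,.120],RACK);print(q);plan([*q,.2],-6.6)"
```

```text
clock: 22.2
eef_pos: [0.5038, 0.3843, 0.0203]
eef_rot: [2.026, 1.569, 0.038]
wrist_force: [0.5, 0.4, -1.4]
grip_width: 0.0645
clock: 22.87
eef_pos: [0.5004, 0.3819, 0.2126]
eef_rot: [-0.408, 1.564, -2.397]
wrist_force: [0.7, -0.1, -1.9]
grip_width: 0.0648
[0.64228152 0.213706  ]
t 22.87 tcp [0.5004 0.3819 0.2126] d(mm) [ 141.8 -168.2  -12.6] rv [-0.303  0.006  0.004] N 8 j1,6 [0.6  1.02] w 0.0648 F [ 0.7 -0.1 -1.9]
8 x [0.06, 0.92, 0.61] [-0.32, 0.01, 0.0]
```

```bash
python3 -m inch '{"offset":[[0,0.92,0.61],[0,0.92,0.61],[0,0.92,0.61],[0,0.92,0.61],[0,0.92,0.61],[0,0.92,0.61],[0,0.92,0.61],[0,0.92,0.61]],"rotation":[[-0.32,0,0],[-0.32,0,0],[-0.32,0,0],[-0.32,0,0],[-0.32,0,0],[-0.32,0,0],[-0.32,0,0],[-0.32,0,0]],"hand":[-1,-1,-1,-1,-1,-1,-1,-1]}';python3 -m inch '{"offset":[[0,0.3,0.2],[0,0,0],[0,0,0],[0,0,0]],"rotation":[[-0.1,0,0],[0,0,0],[0,0,0],[0,0,0]],"hand":[-1,-1,-1,-1]}';python3 -c "
from h import *
q=f2w([0,.120],RACK);plan([*q,.14],-6.6)"
```

```text
clock: 23.53
eef_pos: [0.6469, 0.2134, 0.2311]
eef_rot: [2.112, 1.561, 0.45]
wrist_force: [0.3, 0.4, -1.3]
grip_width: 0.065
clock: 23.87
eef_pos: [0.6572, 0.2026, 0.2343]
eef_rot: [1.984, 1.558, 0.332]
wrist_force: [-0.1, -0.6, -0.9]
grip_width: 0.0646
t 23.87 tcp [0.6572 0.2026 0.2343] d(mm) [-15.   11.1 -94.3] rv [ 0.033 -0.005 -0.011] N 4 j1,6 [0.25 0.34] w 0.0646 F [-0.1 -0.6 -0.9]
4 x [0.94, -0.17, -0.09] [0.07, -0.01, -0.02]
```

```bash
python3 -m inch '{"offset":[[0.8,-0.17,-0.1],[0.8,-0.17,-0.1],[0.8,-0.17,-0.1],[0.6,0,0],[0.3,0,0],[0,0,0],[0,0,0]],"rotation":[[0.12,0,-0.08],[0.1,0,-0.02],[0.05,0,0],[0,0,0],[0,0,0],[0,0,0],[0,0,0]],"hand":[-1,-1,-1,-1,-1,-1,-1]}';python3 -c "
from h import *
q=f2w([0,.120],RACK);plan([*q,.113],-6.6)"
```

```text
clock: 24.45
eef_pos: [0.6404, 0.2185, 0.1529]
eef_rot: [3.076, 1.564, 1.393]
wrist_force: [-0.3, -1.1, -1.2]
grip_width: 0.0649
t 24.45 tcp [0.6404 0.2185 0.1529] d(mm) [  1.9  -4.8 -39.9] rv [ 0.002 -0.007 -0.   ] N 2 j1,6 [0.28 0.39] w 0.0649 F [-0.3 -1.1 -1.2]
2 x [0.8, 0.05, 0.1] [0.01, -0.03, -0.0]
```

```bash
python3 -m inch '{"offset":[[0.4,0.1,0.18],[0.4,0,0.05],[0.4,0,0],[0.3,0,0],[0,0,0],[0,0,0]],"rotation":[[0,-0.05,0],[0,0,0],[0,0,0],[0,0,0],[0,0,0],[0,0,0]],"hand":[-1,-1,-1,-1,-1,-1]}';python3 -c "
from h import *
q=f2w([0,.120],RACK);plan([*q,.113],-6.6)"
```

```text
clock: 24.95
eef_pos: [0.6438, 0.2126, 0.1144]
eef_rot: [1.931, 1.566, 0.247]
wrist_force: [0.4, -0.3, -0.6]
grip_width: 0.0648
t 24.95 tcp [0.6438 0.2126 0.1144] d(mm) [-1.5  1.1 -1.4] rv [ 0.002 -0.002 -0.004] N 1 j1,6 [0.27 0.39] w 0.0648 F [ 0.4 -0.3 -0.6]
1 x [0.05, -0.06, -0.04] [0.02, -0.01, -0.03]
```

```bash
python3 -m inch '{"offset":[[0.05,0,0],[0,0,0],[0,0,0],[0,0,0],[-0.3,0,0],[-0.98,0,0],[-0.98,0,0],[-0.98,0,0]],"rotation":[[0,0,0],[0,0,0],[0,0,0],[0,0,0],[0,0,0],[0,0,0],[0,0,0],[0,0,0]],"hand":[-1,1,1,1,1,1,1,1]}';python3 -m inch '{"offset":[[-0.6,-0.5,0],[0,-0.98,0],[0,-0.98,0],[0,-0.98,0],[0,-0.98,0],[0,-0.98,0]],"rotation":[[0,0,0],[0,0,0],[0,0,0],[0,0,0],[0,0,0],[0,0,0]],"hand":[-1,-1,-1,-1,-1,-1]}';python3 -c "
from h import *
im=snap('t10');crop(im,220,120,420,270,4,'t10c');im=snap('s10','scene');crop(im,210,150,370,270,5,'s10c')
q=f2w([-.13,0],RACK);print(q);plan([*q,.11],83.4)"
```

```text
clock: 25.62
eef_pos: [0.6412, 0.2118, 0.1939]
eef_rot: [-1.187, 1.568, -2.871]
wrist_force: [0.7, -0.1, -0.1]
grip_width: 0.0857
clock: 26.12
eef_pos: [0.5111, 0.2281, 0.2212]
eef_rot: [1.981, 1.554, 0.295]
wrist_force: [0.3, 0.5, 1.2]
grip_width: 0.0125
[0.49936017 0.10942998]
t 26.22 tcp [0.5087 0.2282 0.2212] d(mm) [  -9.3 -118.8 -111.2] rv [-1.57   0.006 -0.015] N 14 j1,6 [0.37 0.48] w 0.0003 F [-0.2 -0.9  1.1]
8 x [0.32, -0.12, 0.32] [-0.93, 0.0, -0.01]
6 x [0.32, -0.31, 0.14] [-0.93, 0.0, -0.01]
```

View pics/s10c.png

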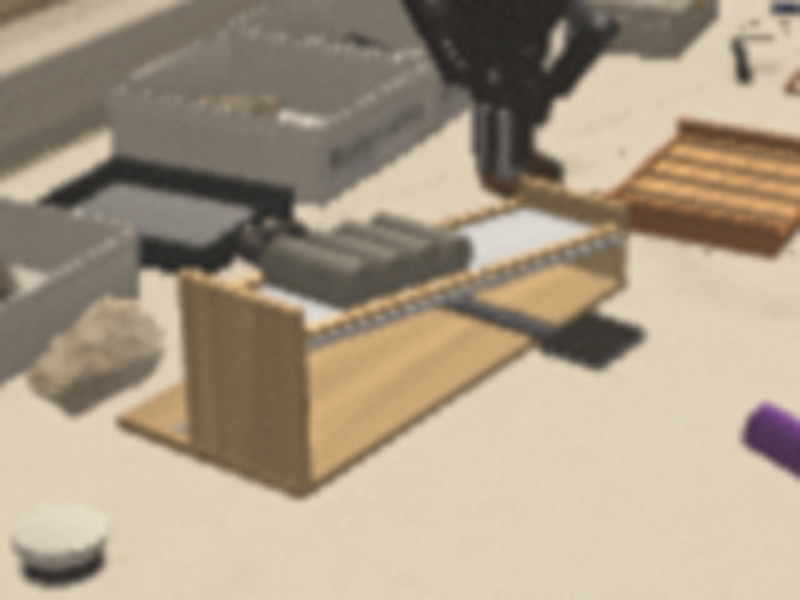

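View pics/t10c.png

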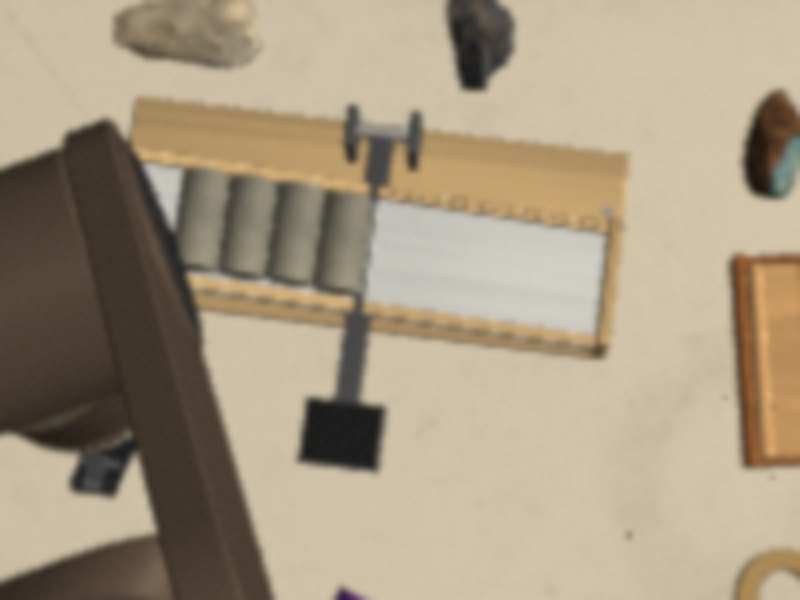

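```bash
python3 -c "
from h import *
q=f2w([-.128,0],RACK);plan([*q,.11],-6.6)"
```

```text
t 26.22 tcp [0.5087 0.2282 0.2212] d(mm) [  -7.4 -119.  -111.2] rv [ 0.001 -0.006 -0.013] N 6 j1,6 [0.37 0.48] w 0.0003 F [-0.2 -0.9  1.1]
6 x [0.74, 0.04, 0.8] [0.0, -0.01, -0.02]
```

```bash
python3 -m inch '{"offset":[[0.6,0.04,0.8],[0.6,0.04,0.8],[0.6,0.04,0.8],[0.6,0.04,0.8],[0.6,0.04,0.8],[0.6,0.04,0.8],[0,0,0.2],[0,0,0]],"rotation":[[0,-0.02,-0.05],[0,0,-0.03],[0,0,0],[0,0,0],[0,0,0],[0,0,0],[0,0,0],[0,0,0]],"hand":[-1,-1,-1,-1,-1,-1,-1,-1]}';python3 -c "
from h import *
q=f2w([-.128,0],RACK);plan([*q,.085],-6.6)"
```

```text
clock: 26.88
eef_pos: [0.5076, 0.1015, 0.1348]
eef_rot: [2.074, 1.551, 0.393]
wrist_force: [1.0, 0.9, 0.2]
grip_width: 0.0001
t 26.88 tcp [0.5076 0.1015 0.1348] d(mm) [ -6.2   7.7 -49.8] rv [ 0.005 -0.01  -0.017] N 3 j1,6 [0.14 0.24] w 0.0001 F [1.  0.9 0.2]
3 x [0.66, -0.1, -0.09] [0.01, -0.03, -0.05]
```

```bash
python3 -m inch '{"offset":[[0.6,-0.2,-0.1],[0.6,-0.1,-0.1],[0.4,-0.1,-0.1],[0.2,0,0],[0,0,0],[0,0,0]],"rotation":[[0,-0.04,-0.1],[0,0,-0.05],[0,0,0],[0,0,0],[0,0,0],[0,0,0]],"hand":[-1,-1,-1,-1,-1,-1]}';python3 -c "
from h import *
q=f2w([-.128,0],RACK);plan([*q,.034],-6.6)
im=snap('s11','scene');crop(im,240,150,400,270,5,'s11c')"
```

```text
clock: 27.38
eef_pos: [0.5021, 0.1146, 0.09]
eef_rot: [2.573, 1.564, 0.893]
wrist_force: [0.2, -0.2, -0.1]
grip_width: -0.0001
t 27.38 tcp [0.5021 0.1146 0.09  ] d(mm) [ -0.7  -5.4 -56. ] rv [ 0.006 -0.006 -0.004] N 3 j1,6 [0.16 0.26] w -0.0001 F [ 0.2 -0.2 -0.1]
3 x [0.75, -0.0, 0.08] [0.02, -0.02, -0.01]
```

View pics/s11c.png

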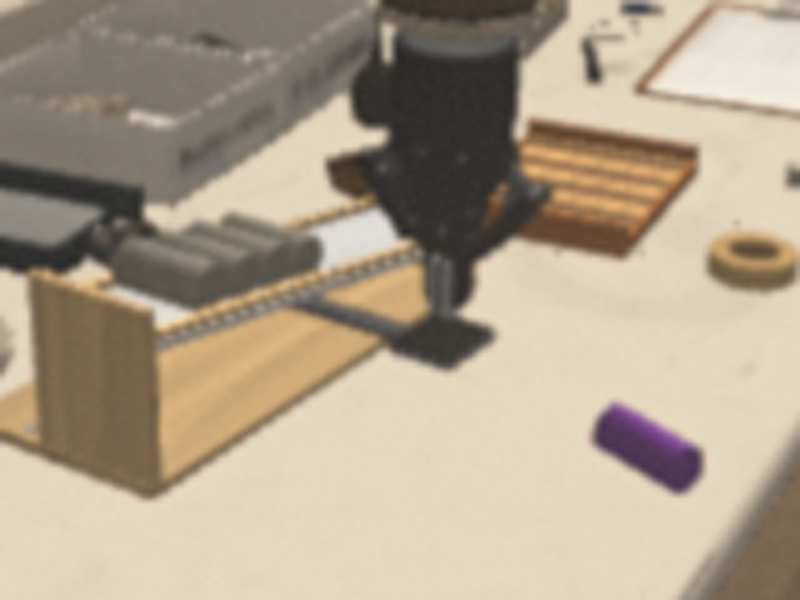

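```bash
python3 -m inch '{"offset":[[0.5,0,0.12],[0.5,0,0.1],[0.5,0,0],[0.5,0,0],[0.3,0,0]],"rotation":[[0,0,0],[0,0,0],[0,0,0],[0,0,0],[0,0,0]],"hand":[-1,-1,-1,-1,-1]}'; python3 -m inch '{"offset":[[0.1,0,0]],"rotation":[[0,0,0]],"hand":[-1]}'
```

```text
clock: 27.85
eef_pos: [0.506, 0.1104, 0.0357]
eef_rot: [2.123, 1.555, 0.444]
wrist_force: [-0.1, -3.6, 6.4]
grip_width: -0.0001
clock: 27.93
eef_pos: [0.5066, 0.1103, 0.0333]
eef_rot: [2.1, 1.555, 0.421]
wrist_force: [-5.8, -6.2, 32.1]
grip_width: 0.0003
```

```bash
python3 -m inch '{"offset":[[0.03,0,0],[0.03,0,0],[0.03,0,0]],"rotation":[[0,0,0],[0,0,0],[0,0,0]],"hand":[-1,-1,-1]}'
```

```text
clock: 28.18
eef_pos: [0.5065, 0.1102, 0.034]
eef_rot: [2.088, 1.555, 0.409]
wrist_force: [-6.1, -1.0, 19.7]
grip_width: 0.0
```

```bash
python3 -m inch '{"offset":[[0.05,0,0],[0.05,0,0],[0.05,0,0],[0.05,0,0],[0.05,0,0],[0.05,0,0],[0.05,0,0],[0.05,0,0]],"rotation":[[0,0,0],[0,0,0],[0,0,0],[0,0,0],[0,0,0],[0,0,0],[0,0,0],[0,0,0]],"hand":[-1,-1,-1,-1,-1,-1,-1,-1]}';python3 -m inch '{"offset":[[0.05,0,0],[0.05,0,0],[0.05,0,0],[0.05,0,0],[0.05,0,0],[0.05,0,0],[0.05,0,0],[0.05,0,0]],"rotation":[[0,0,0],[0,0,0],[0,0,0],[0,0,0],[0,0,0],[0,0,0],[0,0,0],[0,0,0]],"hand":[-1,-1,-1,-1,-1,-1,-1,-1]}';python3 -c "
from h import *
im=snap('s12','scene');crop(im,240,150,400,270,5,'s12c')"
```

```text
clock: 28.85
eef_pos: [0.5065, 0.1103, 0.034]
eef_rot: [2.027, 1.552, 0.349]
wrist_force: [-6.6, -3.0, 22.3]
grip_width: 0.0003
clock: 29.52
eef_pos: [0.5064, 0.1102, 0.034]
eef_rot: [1.979, 1.549, 0.302]
wrist_force: [-6.5, -3.6, 21.9]
grip_width: -0.0
```

View pics/s12c.png

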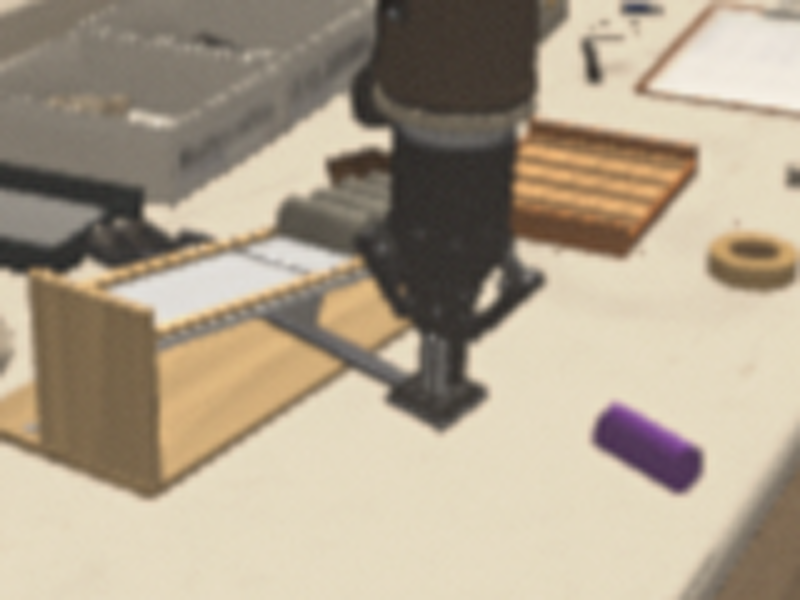

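```bash
python3 -m inch '{"offset":[[-0.3,0,0],[-0.5,0,0],[-0.6,0,0],[-0.98,0,0],[-0.98,0,0],[-0.98,0,0],[-0.98,-0.5,0],[0,-0.9,0]],"rotation":[[0,0,-0.1],[0,0,-0.08],[0,0,0],[0,0,0],[0,0,0],[0,0,0],[0,0,0],[0,0,0]],"hand":[-1,-1,-1,-1,-1,-1,1,1]}';python3 -c "
from h import *
im=snap('t13');crop(im,220,120,420,270,4,'t13c')
im=snap('s13','scene');crop(im,240,150,400,270,5,'s13c')"
```

```text
clock: 30.23
eef_pos: [0.4749, 0.1136, 0.1773]
eef_rot: [2.928, 1.56, 1.25]
wrist_force: [0.0, 1.3, 0.6]
grip_width: 0.0234
```

View pics/t13c.png

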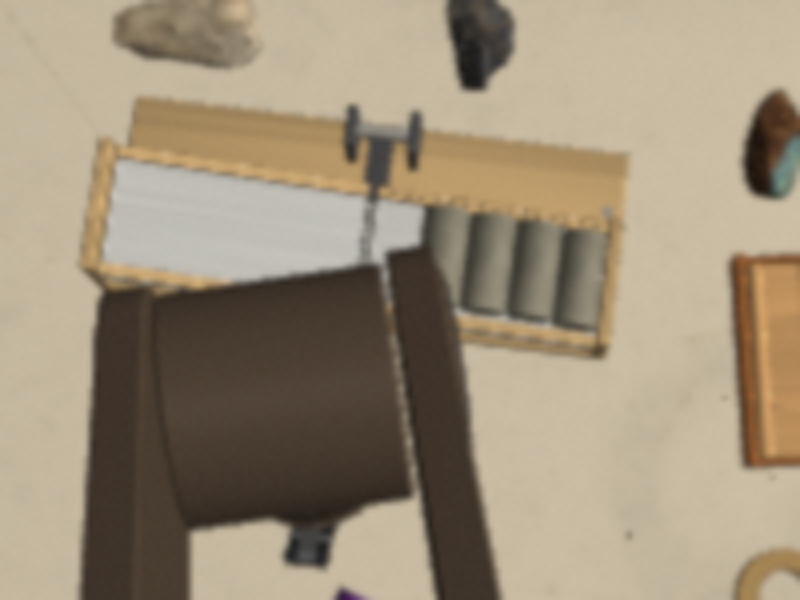

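View pics/s13c.png

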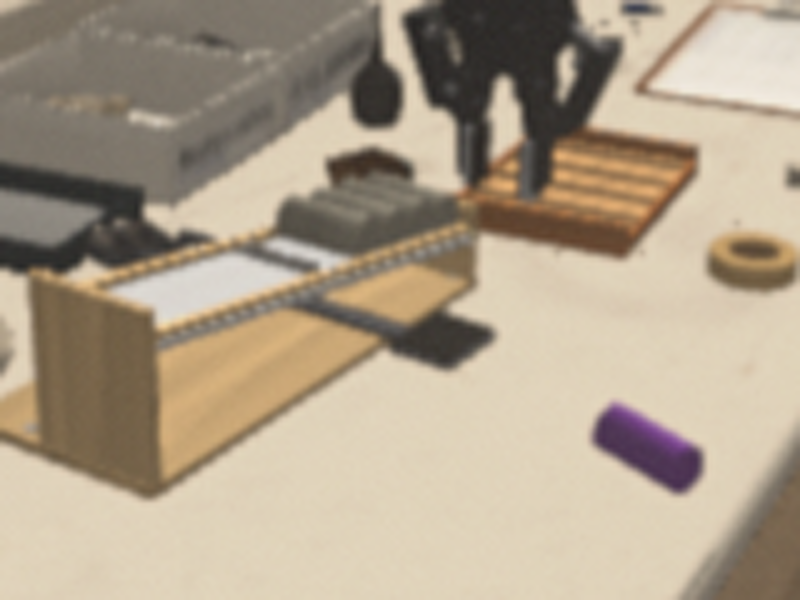

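```bash
python3 -c "
from h import *
for p,y in (((582,278),-.149),((537,272),-.117),((490,265),-.086)):
  w=cast([[220+p[0]/4,120+p[1]/4]],.072+.158*y+.02)[0];print(w.round(4),w2f(w,RACK).round(4))
q=f2w([0,-.054],RACK);print(q);plan([*q,.15],-6.6)"
```

```text
[ 0.6109 -0.0527  0.0685] [-0.0006 -0.1482]
[ 0.6139 -0.0219  0.0735] [-0.0012 -0.1173]
[0.6175 0.01   0.0784] [-0.0012 -0.0852]
[0.62229831 0.0408573 ]
t 30.33 tcp [0.4694 0.1134 0.1744] d(mm) [152.9 -72.6 -24.4] rv [ 0.009 -0.009  0.005] N 7 j1,6 [0.17 0.26] w 0.0382 F [-0.2 -0.5  0.2]
7 x [0.14, 0.91, 0.32] [0.01, -0.01, 0.01]
```

Excellent agreement. Going for the uphill-most core.

```bash
python3 -m inch '{"offset":[[0.14,0.91,0.3],[0.14,0.91,0.3],[0.14,0.91,0.3],[0.14,0.91,0.3],[0.14,0.91,0.3],[0.14,0.91,0.3],[0.1,0.6,0.2],[0,0,0]],"rotation":[[0.03,-0.05,0.03],[0,0,0],[0,0,0],[0,0,0],[0,0,0],[0,0,0],[0,0,0],[0,0,0]],"hand":[1,1,1,1,1,1,1,1]}';python3 -c "
from h import *
q=f2w([0,-.054],RACK);plan([*q,.115],-6.6)"
```

```text
clock: 31.0
eef_pos: [0.6219, 0.045, 0.1517]
eef_rot: [2.347, 1.567, 0.67]
wrist_force: [-0.5, -0.0, -0.6]
grip_width: 0.0854
t 31.0 tcp [0.6219 0.045  0.1517] d(mm) [  0.4  -4.1 -36.7] rv [ 0.009 -0.003 -0.003] N 2 j1,6 [0.02 0.13] w 0.0854 F [-0.5 -0.  -0.6]
2 x [0.73, 0.02, 0.08] [0.04, -0.01, -0.01]
```

```bash
python3 -m inch '{"offset":[[0.4,0,0.1],[0.5,0,0.05],[0.4,0,0],[0,0,0],[0,0,0]],"rotation":[[0.05,0,0],[0,0,0],[0,0,0],[0,0,0],[0,0,0]],"hand":[1,1,1,1,1]}';python3 -c "
from h import *
q=f2w([-.001,-.054],RACK);plan([*q,.084],-6.6)"
```

```text
clock: 31.42
eef_pos: [0.6194, 0.0414, 0.1145]
eef_rot: [-3.102, 1.568, 1.497]
wrist_force: [0.8, 0.3, 0.7]
grip_width: 0.0853
t 31.42 tcp [0.6194 0.0414 0.1145] d(mm) [  1.9  -0.4 -30.5] rv [ 0.002 -0.003  0.   ] N 2 j1,6 [0.02 0.13] w 0.0853 F [0.8 0.3 0.7]
2 x [0.61, 0.04, 0.01] [0.01, -0.01, 0.0]
```

```bash
python3 -m inch '{"offset":[[0.4,0.07,0],[0.4,0,0],[0.35,0,0],[0.1,0,0],[0,0,0],[0,0,0]],"rotation":[[0,0,0],[0,0,0],[0,0,0],[0,0,0],[0,0,0],[0,0,0]],"hand":[1,1,1,1,1,1]}';python3 -c "
from h import *
q=f2w([-.001,-.054],RACK);plan([*q,.084],-6.6)"
```

```text
clock: 31.92
eef_pos: [0.6199, 0.0424, 0.0797]
eef_rot: [-2.664, 1.568, 1.936]
wrist_force: [-0.0, 0.5, -0.1]
grip_width: 0.0855
t 31.92 tcp [0.6199 0.0424 0.0797] d(mm) [ 1.4 -1.4  4.3] rv [ 0.003 -0.003  0.001] N 1 j1,6 [0.02 0.13] w 0.0855 F [-0.   0.5 -0.1]
1 x [-0.17, 0.06, 0.05] [0.03, -0.02, 0.01]
```

```bash
python3 -m inch '{"offset":[[-0.2,0.06,0.05],[-0.03,0,0],[0,0,0],[0,0,0],[0,0,0],[0,0,0],[0,0,0],[0,0,0]],"rotation":[[0,0,0],[0,0,0],[0,0,0],[0,0,0],[0,0,0],[0,0,0],[0,0,0],[0,0,0]],"hand":[1,1,-1,-1,-1,-1,-1,-1]}'
```

```text
clock: 32.58
eef_pos: [0.6227, 0.0406, 0.0886]
eef_rot: [2.536, 1.567, 0.853]
wrist_force: [0.2, -0.4, -1.5]
grip_width: 0.0645
```

```bash
python3 -m inch '{"offset":[[-0.4,0,0],[-0.8,0,0],[-0.98,0,0],[-0.98,0,0],[-0.5,0,0],[0,0,0]],"rotation":[[0,0,0],[0,0,0],[0,0,0],[0,0,0],[0,0,0],[0,0,0]],"hand":[-1,-1,-1,-1,-1,-1]}';python3 -c "
from h import *
im=snap('s14','scene');crop(im,240,130,400,250,5,'s14c')
q=f2w([0,-.06],BOX);print(q);plan([*q,.16],2.8)"
```

```text
clock: 33.08
eef_pos: [0.6212, 0.0403, 0.1851]
eef_rot: [-2.555, 1.568, 2.045]
wrist_force: [1.1, 0.2, -0.9]
grip_width: 0.0644
[ 0.56915081 -0.3200274 ]
t 33.13 tcp [0.6209 0.0403 0.1841] d(mm) [ -51.8 -360.4  -24.1] rv [-0.161 -0.003  0.002] N 15 j1,6 [0.01 0.12] w 0.0645 F [ 0.6 -0.  -1.1]
8 x [0.06, -0.07, 0.97] [-0.09, -0.0, 0.0]
7 x [0.06, -0.14, 0.96] [-0.09, -0.0, 0.0]
```

View pics/s14c.png

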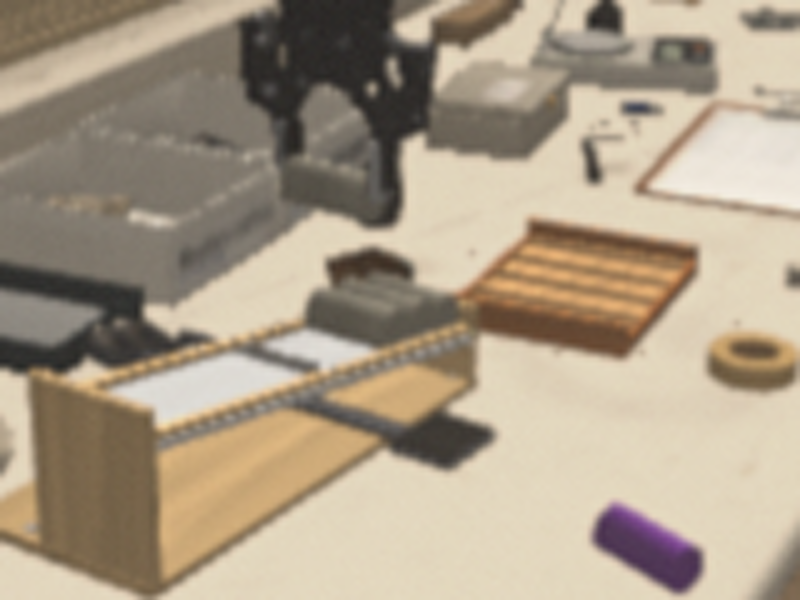

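```bash
python3 -m inch '{"offset":[[0.06,-0.07,0.97],[0.06,-0.07,0.97],[0.06,-0.07,0.97],[0.06,-0.07,0.97],[0.06,-0.07,0.97],[0.06,-0.07,0.97],[0.06,-0.07,0.97],[0.06,-0.07,0.97]],"rotation":[[-0.09,0,0],[-0.09,0,0],[-0.09,0,0],[-0.09,0,0],[-0.09,0,0],[-0.09,0,0],[-0.09,0,0],[-0.09,0,0]],"hand":[-1,-1,-1,-1,-1,-1,-1,-1]}';python3 -m inch '{"offset":[[0.06,-0.14,0.96],[0.06,-0.14,0.96],[0.06,-0.14,0.96],[0.06,-0.14,0.96],[0.06,-0.14,0.96],[0.06,-0.14,0.96],[0,-0.1,0.5],[0,0,0]],"rotation":[[-0.09,0,0],[-0.09,0,0],[-0.09,0,0],[-0.09,0,0],[-0.09,0,0],[-0.09,0,0],[-0.09,0,0],[0,0,0]],"hand":[-1,-1,-1,-1,-1,-1,-1,-1]}';python3 -c "
from h import *
q=f2w([0,-.06],BOX);plan([*q,.07],2.8)"
```

```text
clock: 33.8
eef_pos: [0.5888, -0.1538, 0.1646]
eef_rot: [-2.136, 1.561, 2.561]
wrist_force: [0.3, 0.3, -1.6]
grip_width: 0.0643
clock: 34.47
eef_pos: [0.5601, -0.3208, 0.144]
eef_rot: [-2.126, 1.549, 2.648]
wrist_force: [-0.6, 0.0, -0.9]
grip_width: 0.0646
t 34.47 tcp [ 0.5601 -0.3208  0.144 ] d(mm) [  9.1   0.8 -74. ] rv [ 0.013 -0.012  0.019] N 4 j1,6 [-0.57 -0.63] w 0.0646 F [-0.6  0.  -0.9]
4 x [0.74, 0.1, 0.0] [0.03, -0.02, 0.04]
```

```bash
python3 -m inch '{"offset":[[0.7,0.12,0],[0.7,0.12,0],[0.7,0.1,0],[0.5,0,0],[0.1,0,0],[0,0,0],[0,0,0]],"rotation":[[0.08,-0.1,0.12],[0.03,0,0.05],[0,0,0],[0,0,0],[0,0,0],[0,0,0],[0,0,0]],"hand":[-1,-1,-1,-1,-1,-1,-1]}';python3 -c "
from h import *
q=f2w([0,-.06],BOX);plan([*q,.035],2.8)
im=snap('s15','scene');crop(im,280,120,440,240,5,'s15c')"
```

```text
clock: 35.05
eef_pos: [0.5658, -0.3165, 0.0691]
eef_rot: [-2.438, 1.566, 2.318]
wrist_force: [0.1, -0.2, -2.4]
grip_width: 0.0644
t 35.05 tcp [ 0.5658 -0.3165  0.0691] d(mm) [  3.4  -3.5 -34.1] rv [-0.005 -0.004  0.003] N 2 j1,6 [-0.56 -0.6 ] w 0.0644 F [ 0.1 -0.2 -2.4]
2 x [0.68, 0.07, 0.08] [-0.02, -0.01, 0.01]
```

View pics/s15c.png

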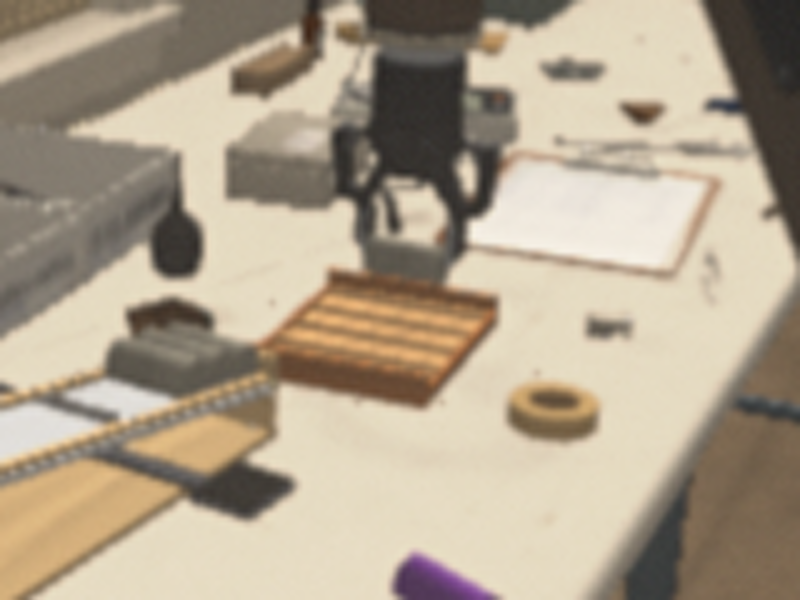

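```bash
python3 -m inch '{"offset":[[0.4,0.08,0.1],[0.4,0.05,0.08],[0.4,0,0],[0.15,0,0],[0,0,0],[0,0,0]],"rotation":[[0,0,0],[0,0,0],[0,0,0],[0,0,0],[0,0,0],[0,0,0]],"hand":[-1,-1,-1,-1,-1,-1]}';python3 -c "
from h import *
q=f2w([0,-.06],BOX);plan([*q,.031],2.8)"
```

```text
clock: 35.6
eef_pos: [0.571, -0.3218, 0.034]
eef_rot: [2.983, 1.569, 1.457]
wrist_force: [-0.1, -0.3, 9.7]
grip_width: 0.0645
t 35.6 tcp [ 0.571  -0.3218  0.034 ] d(mm) [-1.8  1.8 -3. ] rv [-0.005 -0.001 -0.   ] N 1 j1,6 [-0.56 -0.61] w 0.0645 F [-0.1 -0.3  9.7]
1 x [0.12, -0.07, -0.08] [-0.04, -0.01, -0.0]
```

```bash
python3 -m inch '{"offset":[[-0.05,0,0],[0,0,0],[0,0,0],[0,0,0],[-0.4,0,0],[-0.98,0,0],[-0.98,0,0],[-0.98,0,0]],"rotation":[[0,0,0],[0,0,0],[0,0,0],[0,0,0],[0,0,0],[0,0,0],[0,0,0],[0,0,0]],"hand":[-1,1,1,1,1,1,1,1]}';python3 -m inch '{"offset":[[-0.7,0,-0.6],[0,0,-0.95],[0,0,-0.95],[0,0,-0.95],[0,0,-0.95],[0,0,-0.95]],"rotation":[[0,0,0],[0.1,0,0],[0.1,0,0],[0.1,0,0],[0.1,0,0],[0.1,0,0]],"hand":[1,1,1,1,1,1]}';python3 -c "
from h import *
im=snap('t16');crop(im,300,130,500,280,4,'t16c')
q=f2w([-.001,-.0855],RACK);print(q);plan([*q,.15],-6.6)"
```

```text
clock: 36.27
eef_pos: [0.5685, -0.3205, 0.1196]
eef_rot: [-2.33, 1.563, 2.426]
wrist_force: [0.5, -1.2, -0.3]
grip_width: 0.0852
clock: 36.77
eef_pos: [0.5697, -0.1893, 0.1517]
eef_rot: [1.221, 1.56, -0.373]
wrist_force: [-0.4, -0.1, 0.2]
grip_width: 0.0856
[0.61768728 0.00968057]
t 36.82 tcp [ 0.5692 -0.1854  0.1517] d(mm) [ 48.4 195.1  -1.7] rv [ 0.091  0.002 -0.009] N 9 j1,6 [-0.37 -0.34] w 0.0852 F [1.  3.7 0.9]
8 x [0.01, 0.16, -0.88] [0.08, 0.0, -0.01]
1 x [0.01, 0.12, -0.88] [0.08, 0.0, -0.01]
```

View pics/t16c.png

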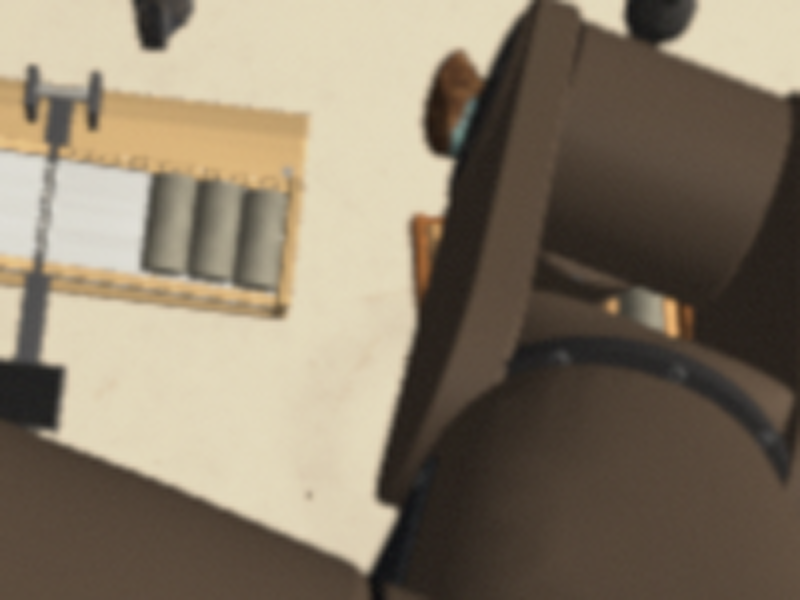

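```bash
python3 -m inch '{"offset":[[0,0.16,-0.88],[0,0.16,-0.88],[0,0.16,-0.88],[0,0.16,-0.88],[0,0.16,-0.88],[0,0.16,-0.88],[0,0.16,-0.88],[0,0.16,-0.88]],"rotation":[[0.08,0,0],[0.08,0,0],[0.08,0,0],[0.08,0,0],[0.08,0,0],[0.08,0,0],[0.08,0,0],[0.08,0,0]],"hand":[1,1,1,1,1,1,1,1]}';python3 -m inch '{"offset":[[0,0.15,-0.7],[0,0,0],[0,0,0],[0,0,0]],"rotation":[[0.08,0,0],[0,0,0],[0,0,0],[0,0,0]],"hand":[1,1,1,1]}';python3 -c "
from h import *
w=cast([[300+170/4,130+223/4]],.0785)[0];print(w2f(w,RACK))
q=f2w([-.001,-.0855],RACK);plan([*q,.11],-6.6)"
```

```text
clock: 37.48
eef_pos: [0.613, -0.0059, 0.16]
eef_rot: [1.406, 1.555, -0.269]
wrist_force: [1.1, 0.4, 1.4]
grip_width: 0.0851
clock: 37.82
eef_pos: [0.6202, 0.016, 0.1634]
eef_rot: [1.484, 1.551, -0.196]
wrist_force: [-0.3, -0.4, -0.6]
grip_width: 0.0853
[ 0.00013871 -0.08505397]
t 37.82 tcp [0.6202 0.016  0.1634] d(mm) [ -2.5  -6.3 -53.4] rv [ 0.005  0.002 -0.02 ] N 3 j1,6 [-0.02  0.09] w 0.0853 F [-0.3 -0.4 -0.6]
3 x [0.71, -0.03, 0.09] [0.01, 0.0, -0.05]
```

```bash
python3 -m inch '{"offset":[[0.6,-0.03,0.15],[0.6,0,0.1],[0.5,0,0],[0.35,0,0],[0,0,0],[0,0,0]],"rotation":[[0.02,0,-0.12],[0.02,0,-0.05],[0,0,0],[0,0,0],[0,0,0],[0,0,0]],"hand":[1,1,1,1,1,1]}';python3 -c "
from h import *
q=f2w([-.001,-.0855],RACK);plan([*q,.078],-6.6)"
```

```text
clock: 38.32
eef_pos: [0.6177, 0.0046, 0.1075]
eef_rot: [-1.076, 1.566, -2.766]
wrist_force: [0.6, 0.2, 0.3]
grip_width: 0.0855
t 38.32 tcp [0.6177 0.0046 0.1075] d(mm) [ -0.    5.1 -29.5] rv [-0.004  0.002  0.004] N 2 j1,6 [-0.04  0.08] w 0.0855 F [0.6 0.2 0.3]
2 x [0.59, -0.01, -0.1] [-0.02, 0.01, 0.02]
```

```bash
python3 -m inch '{"offset":[[0.35,0,-0.18],[0.35,0,0],[0.35,0,0],[0.05,0,0],[0,0,0],[0,0,0]],"rotation":[[0,0,0],[0,0,0],[0,0,0],[0,0,0],[0,0,0],[0,0,0]],"hand":[1,1,1,1,1,1]}';python3 -c "
from h import *
q=f2w([-.001,-.0855],RACK);plan([*q,.078],-6.6)"
```

```text
clock: 38.82
eef_pos: [0.6182, 0.0091, 0.0771]
eef_rot: [-1.086, 1.566, -2.777]
wrist_force: [0.2, -0.6, -0.3]
grip_width: 0.0851
t 38.82 tcp [0.6182 0.0091 0.0771] d(mm) [-0.5  0.6  0.9] rv [-0.004  0.002  0.004] N 1 j1,6 [-0.03  0.09] w 0.0851 F [ 0.2 -0.6 -0.3]
1 x [-0.04, -0.02, -0.02] [-0.04, 0.02, 0.03]
```

```bash
python3 -m inch '{"offset":[[0,0,0],[0,0,0],[0,0,0],[0,0,0],[0,0,0],[0,0,0]],"rotation":[[0,0,0],[0,0,0],[0,0,0],[0,0,0],[0,0,0],[0,0,0]],"hand":[-1,-1,-1,-1,-1,-1]}';python3 -m inch '{"offset":[[-0.4,0,0],[-0.8,0,0],[-0.98,0,0],[-0.98,0,0],[-0.5,0,0]],"rotation":[[0,0,0],[0,0,0],[0,0,0],[0,0,0],[0,0,0]],"hand":[-1,-1,-1,-1,-1]}';python3 -c "
from h import *
q=f2w([0,-.02],BOX);print(q);plan([*q,.15],2.8)"
```

```text
clock: 39.32
eef_pos: [0.6189, 0.0091, 0.0789]
eef_rot: [-0.777, 1.568, -2.467]
wrist_force: [0.5, -0.2, -1.6]
grip_width: 0.0648
clock: 39.73
eef_pos: [0.6166, 0.0093, 0.1726]
eef_rot: [-1.282, 1.561, -2.972]
wrist_force: [1.0, 0.2, -1.5]
grip_width: 0.0644
[ 0.5671836 -0.2800758]
t 39.73 tcp [0.6166 0.0093 0.1726] d(mm) [ -49.4 -289.4  -22.6] rv [-0.168  0.002  0.009] N 12 j1,6 [-0.03  0.09] w 0.0644 F [ 1.   0.2 -1.5]
8 x [0.08, -0.1, 0.97] [-0.12, 0.0, 0.01]
4 x [0.08, -0.18, 0.96] [-0.12, 0.0, 0.01]
```

```bash
python3 -m inch '{"offset":[[0.05,-0.1,0.97],[0.05,-0.1,0.97],[0.05,-0.1,0.97],[0.05,-0.1,0.97],[0.05,-0.1,0.97],[0.05,-0.1,0.97],[0.05,-0.1,0.97],[0.05,-0.1,0.97]],"rotation":[[-0.12,0,0],[-0.12,0,0],[-0.12,0,0],[-0.12,0,0],[-0.12,0,0],[-0.12,0,0],[-0.12,0,0],[-0.12,0,0]],"hand":[-1,-1,-1,-1,-1,-1,-1,-1]}';python3 -m inch '{"offset":[[0.05,-0.14,0.96],[0.05,-0.14,0.96],[0.05,-0.14,0.96],[0,-0.14,0.9],[0,0,0.1],[0,0,0]],"rotation":[[-0.12,0,0],[-0.12,0,0],[-0.12,0,0],[-0.1,0,0],[0,0,0],[0,0,0]],"hand":[-1,-1,-1,-1,-1,-1]}';python3 -c "
from h import *
q=f2w([0,-.02],BOX);plan([*q,.07],2.8)"
```

```text
clock: 40.4
eef_pos: [0.5863, -0.1858, 0.175]
eef_rot: [0.986, 1.566, -0.578]
wrist_force: [1.1, -0.7, -2.9]
grip_width: 0.0647
clock: 40.9
eef_pos: [0.5733, -0.2932, 0.1759]
eef_rot: [0.867, 1.563, -0.641]
wrist_force: [0.5, -0.2, -0.9]
grip_width: 0.0648
t 40.9 tcp [ 0.5733 -0.2932  0.1759] d(mm) [  -6.1   13.1 -105.9] rv [ 0.014  0.005 -0.006] N 5 j1,6 [-0.52 -0.58] w 0.0648 F [ 0.5 -0.2 -0.9]
5 x [0.85, -0.05, -0.11] [0.02, 0.01, -0.01]
```

```bash
python3 -m inch '{"offset":[[0.8,-0.05,-0.13],[0.8,-0.05,-0.13],[0.8,-0.05,-0.13],[0.8,-0.05,-0.13],[0.6,0,0],[0.1,0,0],[0,0,0],[0,0,0]],"rotation":[[0.08,0.03,-0.03],[0.04,0,0],[0,0,0],[0,0,0],[0,0,0],[0,0,0],[0,0,0],[0,0,0]],"hand":[-1,-1,-1,-1,-1,-1,-1,-1]}';python3 -c "
from h import *
q=f2w([0,-.02],BOX);plan([*q,.03],2.8)"
```

```text
clock: 41.57
eef_pos: [0.5702, -0.2763, 0.0803]
eef_rot: [1.132, 1.564, -0.392]
wrist_force: [0.4, 0.1, -1.5]
grip_width: 0.0646
t 41.57 tcp [ 0.5702 -0.2763  0.0803] d(mm) [ -3.   -3.7 -50.3] rv [-0.001  0.003 -0.006] N 3 j1,6 [-0.5  -0.55] w 0.0646 F [ 0.4  0.1 -1.5]
3 x [0.67, -0.05, 0.05] [-0.0, 0.01, -0.02]
```

```bash
python3 -m inch '{"offset":[[0.4,-0.08,0.1],[0.5,-0.04,0.05],[0.5,0,0],[0.45,0,0],[0,0,0],[0,0,0]],"rotation":[[0,0,-0.04],[0,0,0],[0,0,0],[0,0,0],[0,0,0],[0,0,0]],"hand":[-1,-1,-1,-1,-1,-1]}';python3 -c "
from h import *
q=f2w([0,-.02],BOX);plan([*q,.032],2.8)"
```

```text
clock: 42.07
eef_pos: [0.5692, -0.2815, 0.0324]
eef_rot: [0.751, 1.563, -0.772]
wrist_force: [0.3, -0.5, -1.5]
grip_width: 0.0647
t 42.07 tcp [ 0.5692 -0.2815  0.0324] d(mm) [-2.   1.4 -0.4] rv [-0.001  0.005 -0.005] N 1 j1,6 [-0.51 -0.55] w 0.0647 F [ 0.3 -0.5 -1.5]
1 x [0.01, -0.08, -0.06] [-0.01, 0.05, -0.04]
```

```bash
python3 -m inch '{"offset":[[0.05,-0.05,-0.05],[0,0,0],[0,0,0],[0,0,0],[-0.4,0,0],[-0.98,0,0],[-0.98,0,0],[-0.98,0,0]],"rotation":[[0,0,0],[0,0,0],[0,0,0],[0,0,0],[0,0,0],[0,0,0],[0,0,0],[0,0,0]],"hand":[-1,1,1,1,1,1,1,1]}';python3 -m inch '{"offset":[[-0.7,0,-0.6],[0,0.1,-0.95],[0,0.1,-0.95],[0,0.1,-0.95],[0,0.1,-0.95],[0,0.1,-0.95]],"rotation":[[0,0,0],[0.15,0,0],[0.15,0,0],[0.15,0,0],[0.15,0,0],[0.15,0,0]],"hand":[1,1,1,1,1,1]}';python3 -c "
from h import *
im=snap('t17');crop(im,300,130,500,280,4,'t17c');im=snap('s17','scene');crop(im,280,120,440,240,5,'s17c')
q=f2w([-.001,-.117],RACK);print(q);plan([*q,.15],-6.6)"
```

```text
clock: 42.73
eef_pos: [0.5651, -0.2786, 0.1153]
eef_rot: [-0.358, 1.569, -1.882]
wrist_force: [-0.3, -0.5, -0.9]
grip_width: 0.0854
clock: 43.23
eef_pos: [0.5806, -0.147, 0.1479]
eef_rot: [1.072, 1.551, -0.55]
wrist_force: [0.8, -0.4, 0.2]
grip_width: 0.0855
[ 0.61406963 -0.021611  ]
t 43.33 tcp [ 0.5808 -0.145   0.1478] d(mm) [ 33.2 123.4   2.2] rv [ 0.066  0.008 -0.017] N 6 j1,6 [-0.29 -0.24] w 0.0849 F [ 0.5 -0.6 -0.1]
6 x [-0.02, 0.16, -0.84] [0.09, 0.01, -0.02]
```

View pics/s17c.png

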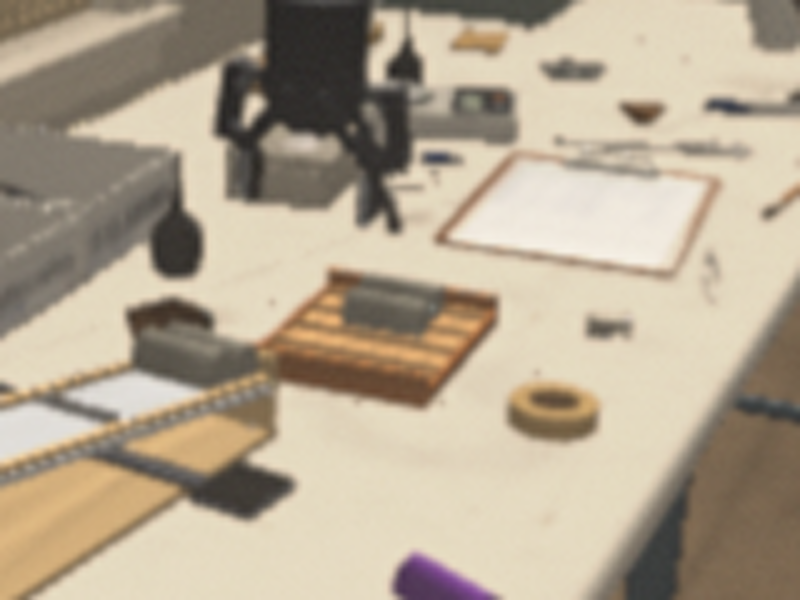

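```bash
python3 -m inch '{"offset":[[0,0.16,-0.84],[0,0.16,-0.84],[0,0.16,-0.84],[0,0.16,-0.84],[0,0.16,-0.84],[0,0.12,-0.7],[0,0,0],[0,0,0]],"rotation":[[0.09,0.05,-0.1],[0.09,0,-0.02],[0.09,0,0],[0.09,0,0],[0.09,0,0],[0.09,0,0],[0,0,0],[0,0,0]],"hand":[1,1,1,1,1,1,1,1]}';python3 -c "
from h import *
q=f2w([-.001,-.117],RACK);plan([*q,.103],-6.6)"
```

```text
clock: 44.0
eef_pos: [0.6163, -0.0224, 0.1553]
eef_rot: [1.242, 1.559, -0.443]
wrist_force: [0.1, -0.7, 0.1]
grip_width: 0.0857
t 44.0 tcp [ 0.6163 -0.0224  0.1553] d(mm) [ -2.2   0.8 -52.3] rv [ 0.001  0.004 -0.011] N 3 j1,6 [-0.08  0.03] w 0.0857 F [ 0.1 -0.7  0.1]
3 x [0.7, -0.04, -0.01] [0.0, 0.01, -0.03]
```

```bash
python3 -m inch '{"offset":[[0.6,-0.03,0],[0.6,0,0],[0.5,0,0],[0.3,0,0],[0,0,0],[0,0,0]],"rotation":[[0.02,0,-0.08],[0,0,-0.03],[0,0,0],[0,0,0],[0,0,0],[0,0,0]],"hand":[1,1,1,1,1,1]}';python3 -c "
from h import *
q=f2w([-.001,-.117],RACK);plan([*q,.073],-6.6)"
```

```text
clock: 44.5
eef_pos: [0.6149, -0.027, 0.1014]
eef_rot: [-0.714, 1.565, -2.403]
wrist_force: [-0.3, -0.1, 0.8]
grip_width: 0.0852
t 44.5 tcp [ 0.6149 -0.027   0.1014] d(mm) [ -0.8   5.4 -28.4] rv [-0.003  0.004  0.004] N 2 j1,6 [-0.09  0.03] w 0.0852 F [-0.3 -0.1  0.8]
2 x [0.57, -0.03, -0.11] [-0.01, 0.02, 0.02]
```

```bash
python3 -m inch '{"offset":[[0.35,0,-0.2],[0.35,0,0],[0.35,0,0],[0.03,0,0],[0,0,0],[0,0,0]],"rotation":[[0,0,0],[0,0,0],[0,0,0],[0,0,0],[0,0,0],[0,0,0]],"hand":[1,1,1,1,1,1]}';python3 -c "
from h import *
q=f2w([-.001,-.117],RACK);plan([*q,.073],-6.6)"
```

```text
clock: 45.0
eef_pos: [0.6154, -0.0223, 0.0717]
eef_rot: [-0.699, 1.565, -2.389]
wrist_force: [0.5, 0.0, 0.6]
grip_width: 0.0853
t 45.0 tcp [ 0.6154 -0.0223  0.0717] d(mm) [-1.3  0.6  1.3] rv [-0.004  0.004  0.004] N 1 j1,6 [-0.08  0.04] w 0.0853 F [0.5 0.  0.6]
1 x [-0.05, -0.06, -0.02] [-0.03, 0.04, 0.03]
```

```bash
python3 -m inch '{"offset":[[0,0,0],[0,0,0],[0,0,0],[0,0,0],[0,0,0],[0,0,0]],"rotation":[[0,0,0],[0,0,0],[0,0,0],[0,0,0],[0,0,0],[0,0,0]],"hand":[-1,-1,-1,-1,-1,-1]}';python3 -m inch '{"offset":[[-0.4,0,0],[-0.8,0,0],[-0.98,0,0],[-0.98,0,0],[-0.5,0,0]],"rotation":[[0,0,0],[0,0,0],[0,0,0],[0,0,0],[0,0,0]],"hand":[-1,-1,-1,-1,-1]}';python3 -c "
from h import *
q=f2w([0,.02],BOX);print(q);plan([*q,.14],2.8)"
```

```text
clock: 45.5
eef_pos: [0.6162, -0.0223, 0.0735]
eef_rot: [-0.312, 1.566, -2.001]
wrist_force: [-0.7, -0.2, -1.7]
grip_width: 0.0645
clock: 45.92
eef_pos: [0.6139, -0.0217, 0.1672]
eef_rot: [-1.087, 1.561, -2.777]
wrist_force: [1.0, -0.4, -1.0]
grip_width: 0.0648
[ 0.5652164 -0.2401242]
t 45.92 tcp [ 0.6139 -0.0217  0.1672] d(mm) [ -48.7 -218.4  -27.2] rv [-0.168  0.004  0.009] N 10 j1,6 [-0.08  0.04] w 0.0648 F [ 1.  -0.4 -1. ]
8 x [0.11, -0.14, 0.88] [-0.14, 0.0, 0.01]
2 x [0.11, -0.22, 0.87] [-0.14, 0.0, 0.01]
```

```bash
python3 -m inch '{"offset":[[0.05,-0.14,0.88],[0.05,-0.14,0.88],[0.05,-0.14,0.88],[0.05,-0.14,0.88],[0.05,-0.14,0.88],[0.05,-0.14,0.88],[0.05,-0.14,0.88],[0.05,-0.14,0.88]],"rotation":[[-0.14,0,0.03],[-0.14,0,0],[-0.14,0,0],[-0.14,0,0],[-0.14,0,0],[-0.14,0,0],[-0.14,0,0],[-0.14,0,0]],"hand":[-1,-1,-1,-1,-1,-1,-1,-1]}';python3 -m inch '{"offset":[[0.2,-0.2,0.85],[0.2,-0.15,0.6],[0.2,0,0],[0,0,0],[0,0,0]],"rotation":[[-0.14,0,0],[-0.14,0,0],[0,0,0],[0,0,0],[0,0,0]],"hand":[-1,-1,-1,-1,-1]}';python3 -c "
from h import *
q=f2w([0,.02],BOX);plan([*q,.07],2.8)"
```

```text
clock: 46.58
eef_pos: [0.5783, -0.1986, 0.1699]
eef_rot: [0.941, 1.562, -0.602]
wrist_force: [0.6, 1.1, -0.8]
grip_width: 0.0649
clock: 47.0
eef_pos: [0.5699, -0.2416, 0.1581]
eef_rot: [0.903, 1.558, -0.609]
wrist_force: [-0.2, -0.1, -1.2]
grip_width: 0.0645
t 47.0 tcp [ 0.5699 -0.2416  0.1581] d(mm) [ -4.7   1.5 -88.1] rv [ 0.01   0.008 -0.01 ] N 4 j1,6 [-0.45 -0.51] w 0.0645 F [-0.2 -0.1 -1.2]
4 x [0.88, -0.05, -0.02] [0.02, 0.02, -0.02]
```

```bash
python3 -m inch '{"offset":[[0.8,-0.05,0],[0.8,-0.05,0],[0.8,0,0],[0.6,0,0],[0.4,0,0],[0,0,0],[0,0,0]],"rotation":[[0.06,0.05,-0.06],[0.03,0,0],[0,0,0],[0,0,0],[0,0,0],[0,0,0],[0,0,0]],"hand":[-1,-1,-1,-1,-1,-1,-1]}';python3 -c "
from h import *
q=f2w([0,.02],BOX);plan([*q,.032],2.8)"
```

```text
clock: 47.58
eef_pos: [0.5714, -0.237, 0.0745]
eef_rot: [1.157, 1.563, -0.363]
wrist_force: [-0.1, -0.4, -0.8]
grip_width: 0.0649
t 47.58 tcp [ 0.5714 -0.237   0.0745] d(mm) [ -6.2  -3.1 -42.5] rv [ 0.002  0.003 -0.007] N 2 j1,6 [-0.44 -0.49] w 0.0649 F [-0.1 -0.4 -0.8]
2 x [0.85, -0.13, 0.05] [0.01, 0.01, -0.03]
```

```bash
python3 -m inch '{"offset":[[0.4,-0.15,0.1],[0.45,-0.1,0.04],[0.45,0,0],[0.3,0,0],[0,0,0],[0,0,0]],"rotation":[[0,0,-0.05],[0,0,0],[0,0,0],[0,0,0],[0,0,0],[0,0,0]],"hand":[-1,-1,-1,-1,-1,-1]}';python3 -c "
from h import *
q=f2w([0,.02],BOX);plan([*q,.032],2.8)"
```

```text
clock: 48.08
eef_pos: [0.5664, -0.2414, 0.0331]
eef_rot: [0.617, 1.565, -0.903]
wrist_force: [-0.0, 0.5, -1.0]
grip_width: 0.0647
t 48.08 tcp [ 0.5664 -0.2414  0.0331] d(mm) [-1.2  1.3 -1.1] rv [ 0.002  0.005 -0.003] N 1 j1,6 [-0.45 -0.5 ] w 0.0647 F [-0.   0.5 -1. ]
1 x [0.04, -0.04, -0.05] [0.02, 0.04, -0.03]
```

```bash
python3 -m inch '{"offset":[[0.07,0,-0.05],[0,0,0],[0,0,0],[0,0,0],[-0.4,0,0],[-0.98,0,0],[-0.98,0,0],[-0.98,0,0]],"rotation":[[0,0,0],[0,0,0],[0,0,0],[0,0,0],[0,0,0],[0,0,0],[0,0,0],[0,0,0]],"hand":[-1,1,1,1,1,1,1,1]}';python3 -m inch '{"offset":[[-0.7,0,-0.6],[0,0.15,-0.95],[0,0.15,-0.95],[0,0.15,-0.95],[0,0.15,-0.95],[0,0,0]],"rotation":[[0,0,0],[0.25,0,0],[0.25,0,0],[0.25,0,0],[0.25,0,0],[0,0,0]],"hand":[1,1,1,1,1,1]}';python3 -c "
from h import *
im=snap('t18');crop(im,300,130,500,280,4,'t18c');im=snap('s18','scene');crop(im,280,120,440,240,5,'s18c')
q=f2w([-.001,-.1488],RACK);print(q);plan([*q,.11],-6.6)"
```

```text
clock: 48.75
eef_pos: [0.564, -0.2387, 0.1156]
eef_rot: [-1.001, 1.568, -2.521]
wrist_force: [0.3, -0.6, 0.0]
grip_width: 0.0854
clock: 49.25
eef_pos: [0.5826, -0.128, 0.1478]
eef_rot: [1.146, 1.555, -0.504]
wrist_force: [-0.1, 0.6, -0.0]
grip_width: 0.0856
[ 0.61041753 -0.05320059]
t 49.35 tcp [ 0.5823 -0.1305  0.1476] d(mm) [ 28.1  77.3 -37.6] rv [ 0.039  0.007 -0.015] N 4 j1,6 [-0.27 -0.19] w 0.0857 F [-0.1 -0.  -0.5]
4 x [0.37, 0.21, -0.8] [0.08, 0.01, -0.03]
```

View pics/s18c.png

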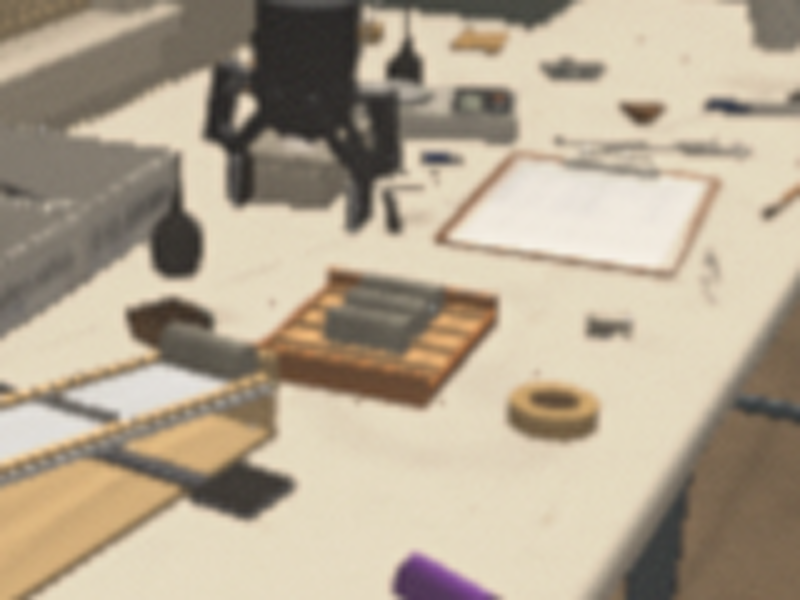

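```bash
python3 -m inch '{"offset":[[0.05,0.21,-0.8],[0.05,0.21,-0.8],[0.05,0.21,-0.8],[0.05,0.21,-0.7],[0,0,0],[0,0,0],[0,0,0]],"rotation":[[0.08,0.05,-0.1],[0.08,0,-0.02],[0.08,0,0],[0.08,0,0],[0,0,0],[0,0,0],[0,0,0]],"hand":[1,1,1,1,1,1,1]}';python3 -c "
from h import *
q=f2w([-.001,-.148],RACK);plan([*q,.098],-6.6)"
```

```text
clock: 49.93
eef_pos: [0.6113, -0.0594, 0.1453]
eef_rot: [0.716, 1.567, -0.972]
wrist_force: [0.5, -0.2, -0.3]
grip_width: 0.0854
t 49.93 tcp [ 0.6113 -0.0594  0.1453] d(mm) [ -0.8   7.  -47.3] rv [-0.002  0.003 -0.002] N 2 j1,6 [-0.14 -0.03] w 0.0854 F [ 0.5 -0.2 -0.3]
2 x [0.95, -0.03, -0.14] [-0.01, 0.01, -0.01]
```

```bash
python3 -m inch '{"offset":[[0.5,-0.02,-0.2],[0.5,0,-0.12],[0.5,0,0],[0.4,0,0],[0,0,0],[0,0,0]],"rotation":[[0,0,0],[0,0,0],[0,0,0],[0,0,0],[0,0,0],[0,0,0]],"hand":[1,1,1,1,1,1]}';python3 -c "
from h import *
w=[];im=cv2.imread('pics/t18.png')
q=f2w([-.001,-.148],RACK);plan([*q,.068],-6.6)"
```

```text
clock: 50.43
eef_pos: [0.611, -0.057, 0.0959]
eef_rot: [0.723, 1.566, -0.968]
wrist_force: [-0.3, -0.0, 0.3]
grip_width: 0.0852
t 50.43 tcp [ 0.611  -0.057   0.0959] d(mm) [ -0.5   4.6 -27.9] rv [-0.005  0.003 -0.003] N 2 j1,6 [-0.14 -0.02] w 0.0852 F [-0.3 -0.   0.3]
2 x [0.56, -0.02, -0.09] [-0.02, 0.01, -0.01]
```

View pics/t18c.png

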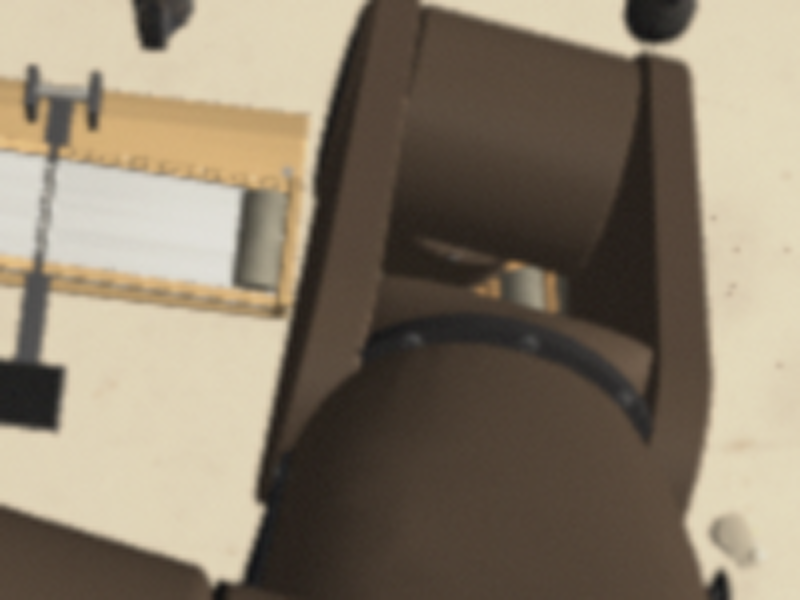

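```bash
python3 -m inch '{"offset":[[0.3,0,-0.2],[0.35,0,0],[0.35,0,0],[0.05,0,0],[0,0,0],[0,0,0]],"rotation":[[0,0,0],[0,0,0],[0,0,0],[0,0,0],[0,0,0],[0,0,0]],"hand":[1,1,1,1,1,1]}';python3 -c "
from h import *
q=f2w([-.001,-.148],RACK);plan([*q,.068],-6.6)"
```

```text
clock: 50.93
eef_pos: [0.6121, -0.0522, 0.0675]
eef_rot: [0.798, 1.566, -0.893]
wrist_force: [0.1, -0.6, 0.2]
grip_width: 0.0856
t 50.93 tcp [ 0.6121 -0.0522  0.0675] d(mm) [-1.5 -0.2  0.5] rv [-0.005  0.004 -0.004] N 1 j1,6 [-0.13 -0.01] w 0.0856 F [ 0.1 -0.6  0.2]
1 x [-0.02, -0.06, 0.01] [-0.04, 0.03, -0.03]
```

```bash
python3 -m inch '{"offset":[[0,0,0],[0,0,0],[0,0,0],[0,0,0],[0,0,0],[0,0,0]],"rotation":[[0,0,0],[0,0,0],[0,0,0],[0,0,0],[0,0,0],[0,0,0]],"hand":[-1,-1,-1,-1,-1,-1]}';python3 -m inch '{"offset":[[-0.4,0,0],[-0.8,0,0],[-0.98,0,0],[-0.98,0,0],[-0.5,0,0]],"rotation":[[0,0,0],[0,0,0],[0,0,0],[0,0,0],[0,0,0]],"hand":[-1,-1,-1,-1,-1]}';python3 -c "
from h import *
q=f2w([0,.06],BOX);print(q);plan([*q,.15],2.8)"
```

```text
clock: 51.43
eef_pos: [0.6128, -0.0523, 0.069]
eef_rot: [1.004, 1.564, -0.687]
wrist_force: [0.6, 0.1, -1.3]
grip_width: 0.0647
clock: 51.85
eef_pos: [0.6099, -0.0517, 0.1627]
eef_rot: [-0.392, 1.567, -2.083]
wrist_force: [1.9, 0.2, -0.9]
grip_width: 0.0649
[ 0.56324919 -0.2001726 ]
t 51.85 tcp [ 0.6099 -0.0517  0.1627] d(mm) [ -46.6 -148.5  -12.7] rv [-0.169  0.003  0.002] N 7 j1,6 [-0.13 -0.01] w 0.0649 F [ 1.9  0.2 -0.9]
7 x [0.07, -0.23, 0.86] [-0.2, 0.0, 0.0]
```

```bash
python3 -m inch '{"offset":[[0,-0.23,0.86],[0,-0.23,0.86],[0,-0.23,0.86],[0,-0.23,0.86],[0,-0.23,0.86],[0,-0.23,0.86],[0.1,-0.15,0.6],[0.1,0,0]],"rotation":[[-0.2,0,0],[-0.2,0,0],[-0.2,0,0],[-0.2,0,0],[-0.2,0,0],[-0.2,0,0],[-0.2,0,0],[0,0,0]],"hand":[-1,-1,-1,-1,-1,-1,-1,-1]}';python3 -m inch '{"offset":[[0.4,0,0],[0,0,0],[0,0,0]],"rotation":[[0,0,0],[0,0,0],[0,0,0]],"hand":[-1,-1,-1]}';python3 -c "
from h import *
q=f2w([0,.06],BOX);plan([*q,.07],2.8)"
```

```text
clock: 52.52
eef_pos: [0.5663, -0.1988, 0.1705]
eef_rot: [0.984, 1.558, -0.527]
wrist_force: [0.4, -0.4, -1.2]
grip_width: 0.0648
clock: 52.77
eef_pos: [0.5663, -0.1989, 0.1606]
eef_rot: [1.009, 1.557, -0.505]
wrist_force: [0.1, 0.1, -1.6]
grip_width: 0.0646
t 52.77 tcp [ 0.5663 -0.1989  0.1606] d(mm) [ -3.   -1.2 -90.6] rv [ 0.008  0.007 -0.012] N 4 j1,6 [-0.39 -0.44] w 0.0646 F [ 0.1  0.1 -1.6]
4 x [0.91, -0.04, 0.01] [0.02, 0.02, -0.02]
```

```bash
python3 -m inch '{"offset":[[0.8,-0.05,0.02],[0.8,-0.05,0],[0.8,0,0],[0.6,0,0],[0.4,0,0],[0,0,0],[0,0,0]],"rotation":[[0.06,0.04,-0.08],[0.03,0,0],[0,0,0],[0,0,0],[0,0,0],[0,0,0],[0,0,0]],"hand":[-1,-1,-1,-1,-1,-1,-1]}';python3 -c "
from h import *
q=f2w([0,.06],BOX);plan([*q,.032],2.8)"
```

```text
clock: 53.35
eef_pos: [0.5668, -0.1945, 0.0737]
eef_rot: [0.948, 1.567, -0.574]
wrist_force: [-0.5, -0.4, 0.1]
grip_width: 0.0646
t 53.35 tcp [ 0.5668 -0.1945  0.0737] d(mm) [ -3.5  -5.7 -41.7] rv [ 0.001  0.002 -0.003] N 2 j1,6 [-0.38 -0.43] w 0.0646 F [-0.5 -0.4  0.1]
2 x [0.83, -0.08, 0.11] [0.0, 0.01, -0.01]
```

```bash
python3 -m inch '{"offset":[[0.4,-0.1,0.18],[0.45,-0.05,0.06],[0.45,0,0],[0.28,0,0],[0,0,0],[0,0,0]],"rotation":[[0,0,0],[0,0,0],[0,0,0],[0,0,0],[0,0,0],[0,0,0]],"hand":[-1,-1,-1,-1,-1,-1]}';python3 -c "
from h import *
q=f2w([0,.06],BOX);plan([*q,.032],2.8)"
```

```text
clock: 53.85
eef_pos: [0.5647, -0.2016, 0.0324]
eef_rot: [1.038, 1.563, -0.483]
wrist_force: [1.2, 0.3, -1.0]
grip_width: 0.0645
t 53.85 tcp [ 0.5647 -0.2016  0.0324] d(mm) [-1.5  1.4 -0.4] rv [ 0.001  0.004 -0.006] N 1 j1,6 [-0.39 -0.44] w 0.0645 F [ 1.2  0.3 -1. ]
1 x [0.02, -0.06, -0.06] [0.01, 0.03, -0.05]
```

Release, lift and swing clear to look.

```bash
python3 -m inch '{"offset":[[0.05,0,-0.05],[0,0,0],[0,0,0],[0,0,0],[-0.4,0,0],[-0.98,0,0],[-0.98,0,0],[-0.98,0,0]],"rotation":[[0,0,0],[0,0,0],[0,0,0],[0,0,0],[0,0,0],[0,0,0],[0,0,0],[0,0,0]],"hand":[-1,1,1,1,1,1,1,1]}';python3 -m inch '{"offset":[[-0.98,0,-0.6],[0,0,-0.98],[0,0,-0.98],[0,0,-0.98],[0,0,-0.98],[0,0,-0.98],[0,0,-0.98],[0,0,-0.98]],"rotation":[[0,0,0],[0,0,0],[0,0,0],[0,0,0],[0,0,0],[0,0,0],[0,0,0],[0,0,0]],"hand":[1,1,1,1,1,1,1,1]}';python3 -m inch '{"offset":[[0,0,-0.98],[0,0,-0.98],[0,0,-0.98],[0,0,-0.98],[0,0,-0.98],[0,0,-0.98],[0,0,0],[0,0,0]],"rotation":[[0,0,0],[0,0,0],[0,0,0],[0,0,0],[0,0,0],[0,0,0],[0,0,0],[0,0,0]],"hand":[1,1,1,1,1,1,1,1]}';python3 -c "
from h import *
im=snap('t20');crop(im,390,135,490,290,3.8,'t20c');im=snap('s20','scene');crop(im,280,120,440,240,5,'s20c')"
```

```text
clock: 54.52
eef_pos: [0.562, -0.1989, 0.1158]
eef_rot: [0.545, 1.57, -0.976]
wrist_force: [0.4, -0.4, 0.1]
grip_width: 0.0855
clock: 55.18
eef_pos: [0.5579, -0.0115, 0.1569]
eef_rot: [1.198, 1.549, -0.329]
wrist_force: [0.6, 0.2, -0.5]
grip_width: 0.0853
clock: 55.85
eef_pos: [0.5512, 0.1477, 0.165]
eef_rot: [1.351, 1.54, -0.173]
wrist_force: [0.1, -0.0, -0.6]
grip_width: 0.0854
```

View pics/t20c.png

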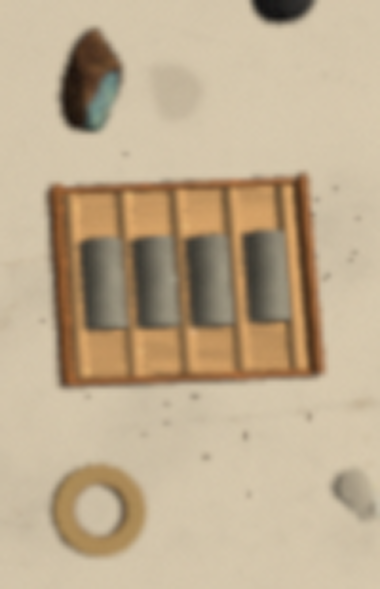

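View pics/s20c.png

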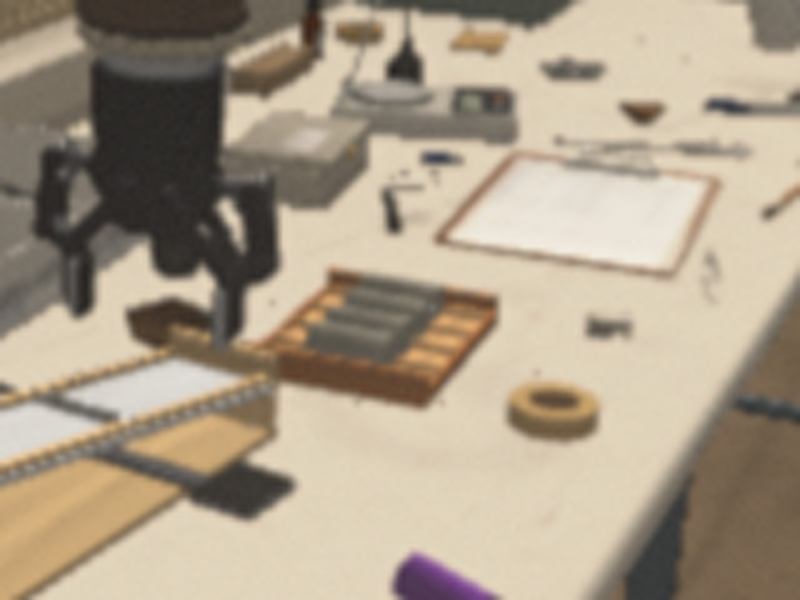

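```bash
python3 -c "
from h import *
a=cv2.imread('pics/t20.png')
im=snap('t21');print('box diff',cv2.absdiff(a,im)[170:245,395:480].max())
for px in ((103,282),(156,281),(210,281),(267,276)):
  print((w2f(cast([[390+px[0]/3.8,135+px[1]/3.8]],.03)[0],BOX)*1e3).round(1))
b=cv2.imread('pics/top0.png');print(arm.state()['eef_pos'],arm.state()['clock'])
for n,(y,x) in {'tape':(268,415),'opal':(155,414),'jar':(166,207)}.items():
  t=b[y-16:y+16,x-16:x+16];r=cv2.matchTemplate(im[y-24:y+24,x-24:x+24],t,cv2.TM_CCOEFF_NORMED);print(n,cv2.minMaxLoc(r)[1],cv2.minMaxLoc(r)[3])
arm.sign_off()"
```

```text
box diff 4
[ 0.3 61.4]
[-0.6 22.5]
[ -2.3 -17.2]
[ -0.3 -59.4]
[0.5512914  0.14627883 0.16457787] 56.0
tape 0.9993671774864197 (8, 8)
opal 0.9998207092285156 (8, 8)
jar 0.8372312784194946 (7, 8)
the job is handed in; nothing more can be done
```

The job is done and handed in at about 56 s on the clock. All four grey cores went into the upper lane. I held the pedal on its stop for just under 2 s, they rolled down to the end stop, the pedal came back up, and I then put each core in its own groove of the box. I left the purple cylinder alone.

**Final checks on the last pictures:**
- **Cores:** they lie at box y of about +61, +22, −17 and −59 mm, within about 2.5 mm of the middle along the grooves. Two pictures of the box area a moment apart were the same, so the cores are at rest.
- **Pedal and gripper:** in the pictures the pedal is up, and the gripper stands clear above the bench.
- **Bystanders:** the tape roll and the opal match their starting pictures exactly. The jar matched less well (score 0.84, about 1 pixel or 2–3 mm of shift). I did not look into why. That is far inside the 30 mm limit, and the arm never went near the jar.

**Not as planned:** the first core taken from the lower lane was gripped about 4 mm higher than I meant. It touched the box floor with about 10 N before I let go, and it lies properly in its groove. I saw no core knocked aside.

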